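# Make up a spring-return and a double-acting actuator kit

## Task

Make up two actuator overhaul kits in the plywood kit trays. The tray with three pockets is for the spring-return actuator: stand the spring cartridge in its large round pocket, lay one of the brass elbows in the square pocket (its single air supply) and stand the brass pipe plug in the small round pocket (it closes the unused port); the tray with two pockets is for the double-acting actuator, which is piped at both ends: lay the other elbow in its square pocket and stand the grey hose coupling in its round one. Every part must sit upright and right down on the floor of its pocket, and the standing bolt, the tape roll and the grease tin stay where they are.

Things in the scene. Friction and masses are not known exactly. Their poses are not given: they have to be found in the camera images.
- tray_spring: fixed plywood kit tray of the spring-return kit, 150 x 180 mm (own x by y), 14 mm high, three pockets 10 mm deep with dark rubber floors 4 mm above the bench. Origin: centre of the underside, z up. Pocket centres in its own x, y: large round pocket, 68 mm across, at (+30, +43) mm; nearly square pocket, 62 (x) by 66 (y) mm, at (+30, -43) mm; small round pocket, 44 mm across, at (-42, 0) mm.
- tray_double: fixed plywood kit tray of the double-acting kit, 90 x 160 mm (own x by y), 14 mm high, two pockets 10 mm deep with dark rubber floors 4 mm above the bench. Origin: centre of the underside, z up. Pocket centres in its own x, y: nearly square pocket, 62 (x) by 66 (y) mm, at (0, +33) mm; round pocket, 44 mm across, at (0, -45) mm.
- spring_cartridge: preloaded spring cartridge standing on end: black coil between two cream end discs, 52 mm diameter, 105 mm high, 0.34 kg; grip it round the sides anywhere. It is taller than the other parts. (A spare one stands out of reach in the far left corner against the wall; it is scenery.) Origin at the centre of its underside, z up.
- elbow_a: bent brass pipe elbow lying flat with a hexagonal collar at one end and a ribbed end at the other, 47 x 40 mm in plan (own x by y) and 23 mm high; acts as a solid block of that size, so grip it across 40 or 47 mm; origin at the centre of its underside, z up. The two elbows are alike and interchangeable.
- elbow_b: bent brass pipe elbow lying flat with a hexagonal collar at one end and a ribbed end at the other, 47 x 40 mm in plan (own x by y) and 23 mm high; acts as a solid block of that size, so grip it across 40 or 47 mm; origin at the centre of its underside, z up. The two elbows are alike and interchangeable.
- pipe_plug: brass pipe plug standing on its hexagonal head, solid threaded end up, 24 x 27 mm over the head, 33 mm high; origin at the centre of its underside, z up.
- hose_coupling: light grey hose coupling standing on its hexagon, open round bore up, 22 x 25 mm over the hexagon, 32 mm high; origin at the centre of its underside, z up.
- flange_bolt: grey hexagon bolt standing on its head, thread up, 22 mm over the head, 53 mm high; not part of the kits, leave it standing. Origin at the centre of its underside.
- tape_roll: blue and white roll of thread tape lying flat, 52 mm diameter, 16 mm high; not part of the kits, leave it. Origin at the centre of its underside.
- grease_tin: green tin with a lid, 74 mm diameter, 54 mm high; not part of the kits, leave it. Origin at the centre of its underside.
Not all that is in view belongs to the job. Of the things that look like the spring_cartridge, the largest one is meant. Leave any red look-alike of the pipe_plug alone.

How it is judged:
By the outcome, as a careful person would: the job done as asked, in the order asked, and still so for the second after the job is handed in, with the robot touching nothing.
It also fails if it takes over 136 s, if anything falls off the work surface, if the arm or the gripper's body presses on something with over 40 N, if the wrist force passes 120 N, or if a joint passes its speed limit or range.

## Robot

A 7-joint arm with a two-finger parallel gripper is mounted at the origin on a cart in front of the work surface, level with it; the furniture and walls round the work are solid. World frame = base frame: x ahead of the robot, y to its left, z up, the work surface at z = 0. Lengths are in m, angles in rad, forces in N, time in s.
With the tool pointing down it reaches from about 0.425 to 0.925 m from the base axis. Payload 6.8 kg.
Tool frame: the origin (TCP) lies on the centre line of the jaws, within the pads' length; the fingertips stand 25 mm ahead of it and the grasp point (between the pads) lies 6 mm ahead of it; z points along the fingers, y is the direction in which the jaws open and shut (so a half turn about z gives the same grasp; the last joint's range is limited). The gripper opens to 85 mm and grips with 20 to 120 N. Pads are 22 mm wide; open, the fingers measure 114 mm over their backs; the gripper's body (76 mm by 85 mm) begins 54 mm behind the grasp point. The pads swing forward as they close: fully open they stand 13 mm farther back than shut.
Start: joints at [-1.223, 0.477, 0.022, 1.555, -0.011, 1.109, -0.083], TCP at [0.297, 0.606, 0.256] pointing down, gripper open.
Joint ranges: [-2.96, 2.96], [-0.34, 2.1], [-1.41, 1.46], [0.24, 2.44], [-1.37, 4.51], [0.17, 1.92], [-2.96, 2.96]. Speed limits (rad/s): [2.39, 2.39, 3.14, 3.14, 3.14, 3.14, 3.14].

## Interface

Orientations are given as a unit quaternion [x, y, z, w].
In Python, from cell import status, read_camera, ticket, boxes_of gives the robot as it stands.
- The arm moves only by the shell command python3 -m pendant 'ROWS' [FORCE]. ROWS is a JSON object of lists of equal length, an entry for each row: "offset": the shift along the tool's x, y, z in cm, a list of three; "roll": the turn about the tool's z in degrees; "gripper": the closure in counts, from 0 (fully open) to 255 (shut). A call has 1 to 5 rows; each row shifts and turns the pose as measured when the row begins, along the tool's axes as they then stand; what a row does not reach is not made up. A row lasts 1/8 s, in which the tool goes at most 62.5 mm and 10.7 degrees, less where a joint would pass 70% of its speed; a pose out of reach is approached as far as the arm can. A call is refused whole if a number of a shift passes 6.25 or a number of a turn 10.7, either way. A call with a gripper value outside its range is refused whole. The fingers move at their own pace and stop on an object; FORCE is the grip in N (left out, the last holds). Time passes only in rows, so rows that do not move let the fingers close. It gives the time, the measured TCP pose, the force and the opening at its end, in the units of the state.
- status.get_state(): the state, without advancing time (a new reading comes with each control period).
- read_camera(name): name is "side" or "top"; returns a dict with "color" (384x512x3 uint8, red, green, blue), "camera_matrix" (3x3 intrinsics, pixels), "k1" (the pictures are not rectified: a ray, as slopes to the right and down, at radius r is drawn at 1 + k1 r^2 times it, then the intrinsics apply), "T" (4x4, takes a point from camera to world coordinates). Camera axes: x right, y down, z forward; pixel columns grow to the right and rows downward; lengths in m; the calibration is good to about 2 mm. A picture is of the moment at which its call begins. There is no depth.
- ticket.sign_off(): hands the job in, once; it reports no verdict.
Trained networks look in a picture, given as the dict that the camera call returned (one of the last four; its "shot" number tells which), for a name from the list of things; names that differ only in an ending like _2 or _b are one class to them, and where a whole thing is asked for, a point or a joint stands for the part that bears it (a point fixed in the world has none). Each returns a list of dicts, best first, with "score" (0 to 1); they miss things now and then, are a little off and sometimes report something else, mostly with a low value. They report only what shows in the picture. A call takes as long as a camera call. They do not tell look-alikes from the thing itself.
- boxes_of(picture, name): "location" ([x, y, z] in m, in world coordinates, good to about 4 mm: the middle of the surface that is visible of it).
The state is a dict: "time_s": time; "joint_pos": joint angles; "qvel": joint speeds; "joint_efforts": joint torques, N m; "eef_pos": TCP position; "tool_rot": TCP orientation; "wrist_force": force on the tool from outside, world axes, zero at the start; "moment": the same for the moment, N m; "grip_width": finger opening in m.
Only numpy, scipy, OpenCV 4.12 (cv2) and the standard library are available. Lean on these libraries where they do the work, as an engineer would, in place of code of your own. Each camera call takes 0.05 s, during which the arm holds its last target.

## Working session

There is one attempt and no reset: what is moved stays moved. The work goes in short steps, Python scripts to look and compute and a shell command to move; the robot and the scene stay as the last step left them, time stands still between calls to the robot, and variables do not carry over. Pictures are saved under pics/ and viewed, and the job is handed in when it is done.

```bash
ls; mkdir -p pics; python3 - <<'E'
from cell import status, read_camera, ticket, boxes_of
import cv2,numpy as np
print(status.get_state())
for n in ["side","top"]:
    p=read_camera(n); cv2.imwrite(f"pics/{n}0.png",cv2.resize(p["color"][:,:,::-1],None,fx=1.5,fy=1.5,interpolation=cv2.INTER_CUBIC))
    print(n,p["camera_matrix"].tolist(),p["k1"],np.round(p["T"],4).tolist())
    for k in "tray_spring tray_double spring_cartridge elbow_a pipe_plug hose_coupling flange_bolt tape_roll grease_tin".split():
        print(k,[(round(d["score"],2),np.round(d["location"],3).tolist(),[x for x in d if x not in("score","location")]) for d in boxes_of(p,k)])
E
```

```text
pics
{'time_s': 0.0, 'joint_pos': array([-1.22310443,  0.4778166 ,  0.02233719,  1.55648403, -0.01149568,
        1.10925745, -0.08307903]), 'qvel': array([-0.00110076, -0.00054188,  0.00172716,  0.00061721, -0.00107472,
       -0.00229742,  0.00028241]), 'joint_efforts': array([ 8.69385949e-04, -5.96459770e+01,  1.60821039e+00, -2.81194675e+01,
        1.24683927e-02,  9.39139776e-03, -9.91118782e-06]), 'eef_pos': array([0.29688492, 0.60559057, 0.25530079]), 'tool_rot': array([ 2.25905669e-01,  9.74148749e-01, -9.08089669e-04, -1.38733278e-04]), 'wrist_force': array([-0.81677186, -0.39618165, -0.17582431]), 'moment': array([ 0.04428293, -0.00055316,  0.06196436]), 'grip_width': 0.08558699097701421}
side [[357.98968017347823, 0.0, 252.37933872816387], [0.0, 357.98968017347823, 198.11138171566986], [0.0, 0.0, 1.0]] -0.019592257860122822 [[-0.9365, -0.2376, 0.2579, 0.3994], [-0.3502, 0.5983, -0.7207, 0.6319], [0.0169, -0.7652, -0.6436, 0.5695], [0.0, 0.0, 0.0, 1.0]]
tray_spring [(0.87, [0.446, 0.185, 0.01], [])]
tray_double [(0.6, [0.47, -0.199, 0.012], [])]
spring_cartridge [(0.86, [0
[... 616 characters left out ...]
, [0.017, -0.1021, -0.9946, 0.9178], [0.0, 0.0, 0.0, 1.0]]
tray_spring [(0.88, [0.448, 0.172, 0.019], []), (0.36, [0.618, -0.288, 0.02], [])]
tray_double [(0.66, [0.469, -0.208, 0.015], [])]
spring_cartridge [(0.83, [0.65, 0.004, 0.107], []), (0.6, [0.564, -0.056, 0.072], []), (0.5, [0.687, -0.089, 0.079], [])]
elbow_a [(0.6, [0.66, 0.133, 0.017], []), (0.49, [0.618, -0.287, 0.014], [])]
pipe_plug [(0.53, [0.618, 0.292, 0.015], [])]
hose_coupling [(0.48, [0.616, -0.286, 0.019], []), (0.45, [0.754, 0.064, 0.014], []), (0.43, [0.659, 0.132, 0.016], [])]
flange_bolt [(0.43, [0.634, -0.134, 0.023], [])]
tape_roll [(0.64, [0.752, 0.061, 0.016], [])]
grease_tin [(0.62, [0.754, -0.214, 0.055], [])]
```

View pics/side0.png

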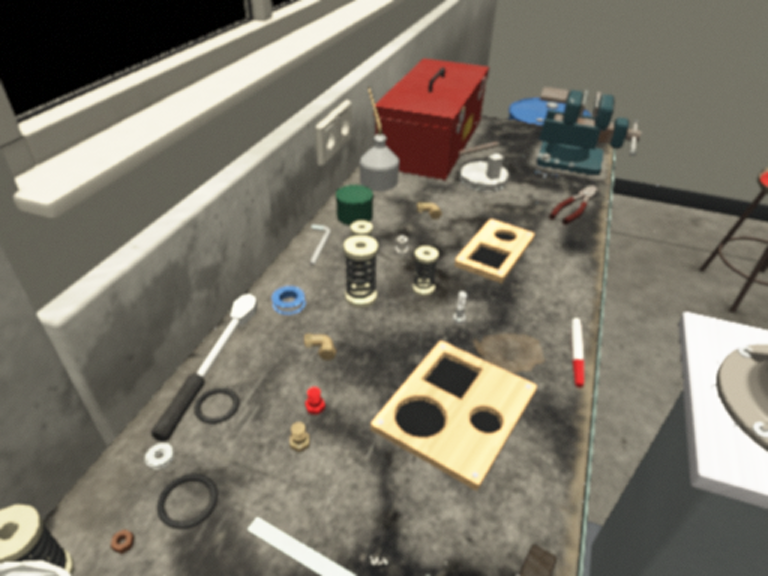

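View pics/top0.png

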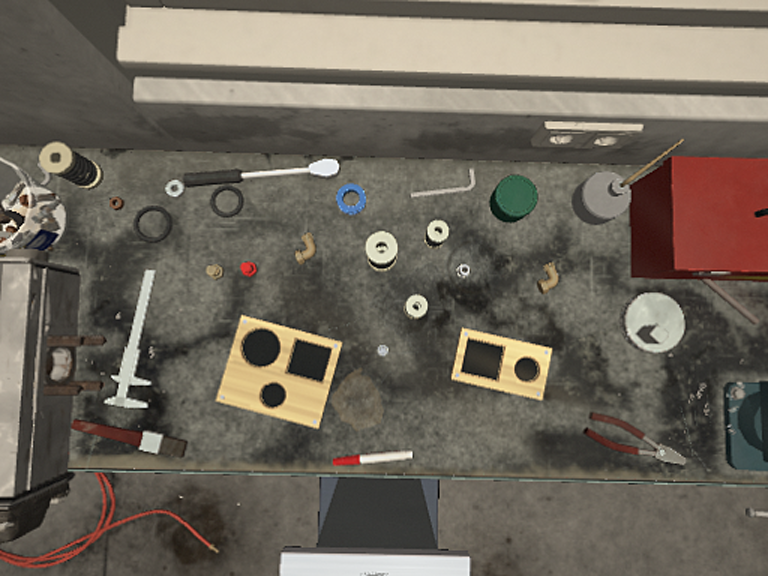

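```bash
cat > h.py <<'E'
from cell import status, read_camera, ticket, boxes_of
import cv2,numpy as np
def proj(p,X):
    T=np.array(p["T"]);X=np.atleast_2d(X);c=(X-T[:3,3])@T[:3,:3]
    s=c[:,:2]/c[:,2:];r2=(s**2).sum(1,keepdims=True);s=s*(1+p["k1"]*r2)
    K=p["camera_matrix"];return s*[K[0][0],K[1][1]]+[K[0][2],K[1][2]]
def ortho(p,z,x0,x1,y0,y1,res):
    # rows: x from x1 down to x0 ; cols: y from y1 down to y0
    nx=int(round((x1-x0)/res));ny=int(round((y1-y0)/res))
    xs=x1-(np.arange(nx)+.5)*res; ys=y1-(np.arange(ny)+.5)*res
    XX,YY=np.meshgrid(xs,ys,indexing='ij')
    uv=proj(p,np.c_[XX.ravel(),YY.ravel(),np.full(XX.size,z)]).astype(np.float32).reshape(nx,ny,2)
    return cv2.remap(p["color"],uv[...,0],uv[...,1],cv2.INTER_CUBIC)[:,:,::-1].copy()
def ray(p,uv):
    K=p["camera_matrix"];d=(np.array(uv,float)-[K[0][2],K[1][2]])/[K[0][0],K[1][1]]
    s=d.copy()
    for _ in range(20): s=d/(1+p["k1"]*(s@s))
    T=np.array(p["T"]);return T[:3,3],T[:3,:3]@np.r_[s,1]
def onz(p,uv,z):
    o,v=ray(p,uv);return o+v*(z-o[2])/v[2]
def tri(p,a,q,b):
    o1,v1=ray(p,a);o2,v2=ray(q,b)
    A=np.c_[v1,-v2];t=np.linalg.lstsq(A,o2-o1,rcond=None)[0]
    P,Q=o1+t[0]*v1,o2+t[1]*v2;return (P+Q)/2,np.linalg.norm(P-Q)
def pose():
    s=status.get_state();x,y,_,_=s["tool_rot"];phi=np.degrees(np.arctan2(y,x))
    return s["eef_pos"],2*phi,s
E
python3 - <<'E'
from h import *
t=read_camera("top");s=read_camera("side")
for n,p in(("t",t),("s",s)):
    a=ortho(p,.014,.36,.56,.06,.30,.0005);b=ortho(p,.014,.36,.56,-.32,-.08,.0005)
    cv2.imwrite(f"pics/tr_{n}.png",np.vstack([a[:,:],b[:,:]])[:800])
a=ortho(t,.0,.54,.80,-.34,.36,.001);b=ortho(s,.0,.54,.80,-.34,.36,.001)
cv2.imwrite("pics/obj.png",np.vstack([a,b]))
E
```

```text
(no output)
```

View pics/tr_t.png

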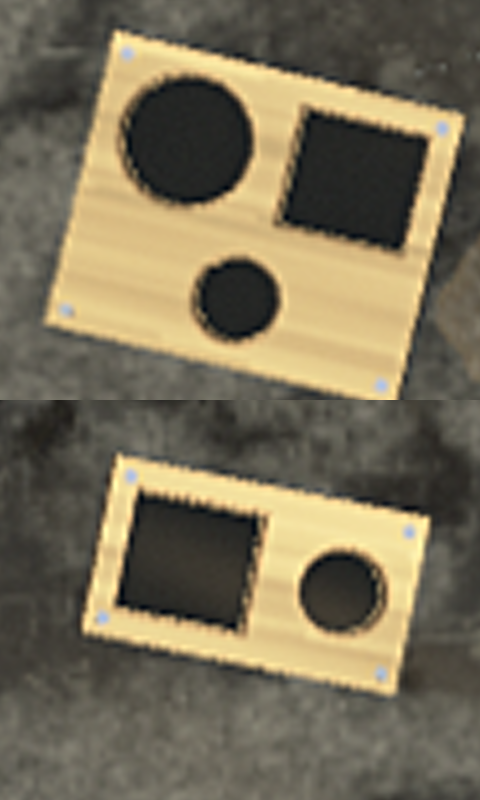

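View pics/tr_s.png

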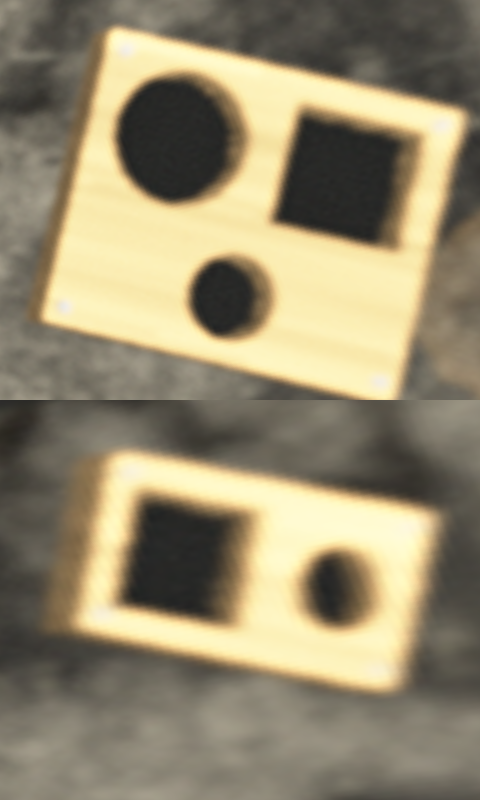

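View pics/obj.png

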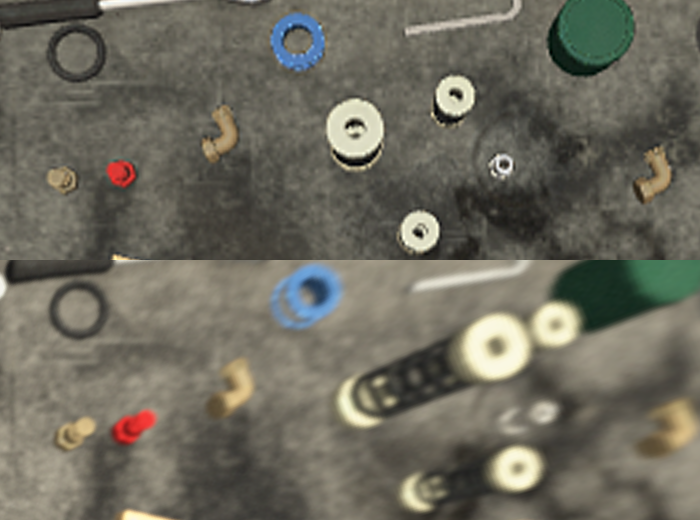

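```bash
cat > m.py <<'E'
from h import *
t=read_camera("top");s=read_camera("side")
def trayfit(p,y0,y1,x0=.36,x1=.56):
    r=.0005;a=ortho(p,.014,x0,x1,y0,y1,r)
    hsv=cv2.cvtColor(a,cv2.COLOR_BGR2HSV)
    m=((hsv[...,2]>140)&(hsv[...,1]>45)).astype(np.uint8)
    m=cv2.morphologyEx(m,cv2.MORPH_CLOSE,np.ones((9,9)))
    c,h=cv2.findContours(m,cv2.RETR_CCOMP,cv2.CHAIN_APPROX_NONE)
    i=max(range(len(c)),key=lambda k:cv2.contourArea(c[k]))
    W=lambda q:np.round([x1-(q[1]+.5)*r,y1-(q[0]+.5)*r],4)
    R=cv2.minAreaRect(cv2.convexHull(c[i]));print("outer",W(R[0]),np.array(R[1])*r,R[2])
    for k in range(len(c)):
        if h[0][k][3]==i and cv2.contourArea(c[k])>2000:
            q=cv2.minAreaRect(c[k]);print("  pocket",W(q[0]),np.array(q[1])*r,q[2])
for n,p in(("top",t),("side",s)):
    print(n);trayfit(p,.06,.30);trayfit(p,-.32,-.08)
for n,(x,y) in dict(ea=(.66,.135),eb=(.615,-.29)).items():
    im=[ortho(p,.0115,x-.05,x+.05,y-.05,y+.05,.00025) for p in(t,s)]
    cv2.imwrite(f"pics/{n}.png",np.hstack(im))
def crop(p,X,w,f):
    u,v=proj(p,X)[0].astype(int);c=p["color"][max(v-w,0):v+w,max(u-w,0):u+w,::-1]
    print(u-w,v-w);return cv2.resize(c,None,fx=f,fy=f,interpolation=cv2.INTER_CUBIC)
cv2.imwrite("pics/plug.png",np.hstack([crop(t,[.615,.27,.02],24,8),crop(s,[.615,.27,.02],24,8)]))
cv2.imwrite("pics/coup.png",np.hstack([crop(t,[.632,-.13,.02],24,8),crop(s,[.632,-.13,.02],24,8)]))
cv2.imwrite("pics/cart.png",np.hstack([crop(t,[.65,.0,.06],48,4),crop(s,[.65,.0,.06],48,4)]))
E
python3 m.py
```

```text
top
outer [0.45   0.1731] [0.18260637 0.1533978 ] 13.686456680297852
  pocket [0.41  0.182] [0.0445 0.0425] 0.0
  pocket [0.4694 0.1236] [0.0673698  0.06204403] 13.284866333007812
  pocket [0.4895 0.2063] [0.06576645 0.06716914] 83.8844985961914
outer [ 0.4725 -0.2081] [0.16196788 0.09282301] 11.622167587280273
  pocket [ 0.464  -0.2518] [0.044  0.0415] 0.0
  pocket [ 0.4789 -0.1751] [0.06731358 0.06123243] 10.784297943115234
side
outer [0.4477 0.1561] [0.2253949  0.15814853] 13.528315544128418
  pocket [0.411 0.186] [0.0375 0.0395] 0.0
  pocket [0.4702 0.1273] [0.06183327 0.05911363] 12.847704887390137
  pocket [0.4909 0.2109] [0.06328606 0.0629325 ] 45.0
outer [ 0.4735 -0.204 ] [0.18049756 0.10301716] 12.33908748626709
  pocket [ 0.4653 -0.2478] [0.029 0.036] 0.0
  pocket [ 0.4803 -0.1714] [0.05648145 0.05697174] 11.309932708740234
126 157
183 255
281 155
243 140
207 121
195 129
```

```bash
python3 -c "
import cv2,numpy as np
a=cv2.imread('pics/ea.png');b=cv2.imread('pics/eb.png');cv2.imwrite('pics/eab.png',cv2.resize(np.vstack([a,b]),(600,600)))
c=np.vstack([cv2.imread('pics/plug.png')[:, :],cv2.imread('pics/coup.png')]);print(c.shape);cv2.imwrite('pics/pc.png',c[:, :])"
```

```text
(768, 768, 3)
```

View pics/eab.png

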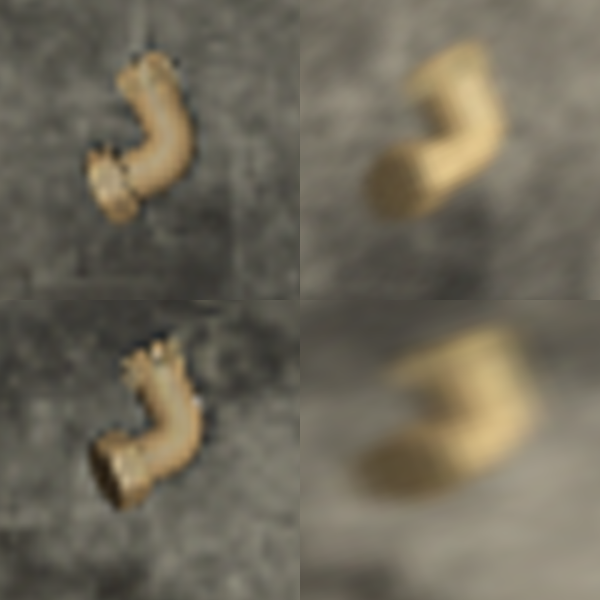

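View pics/plug.png

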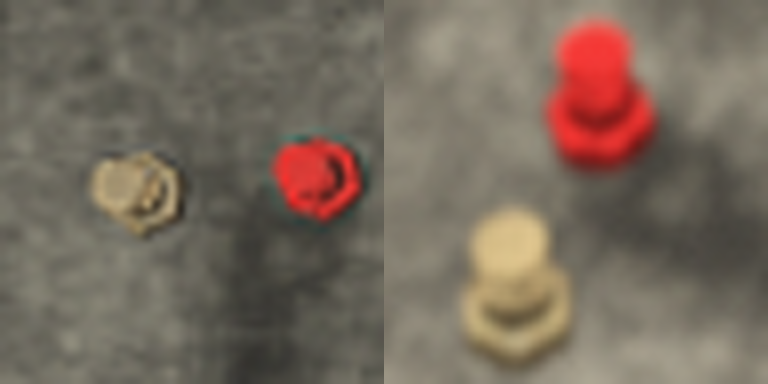

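View pics/coup.png

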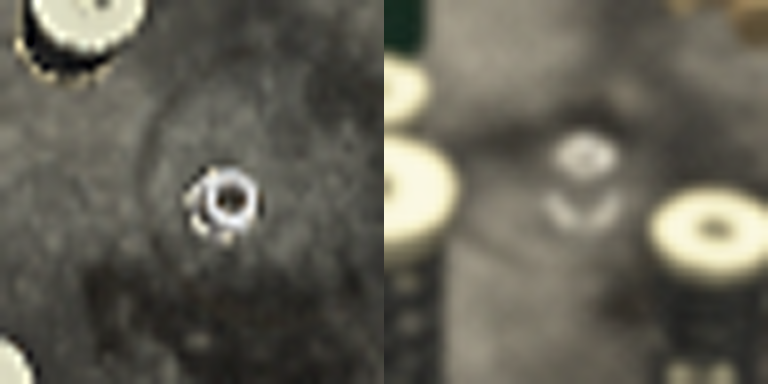

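View pics/cart.png

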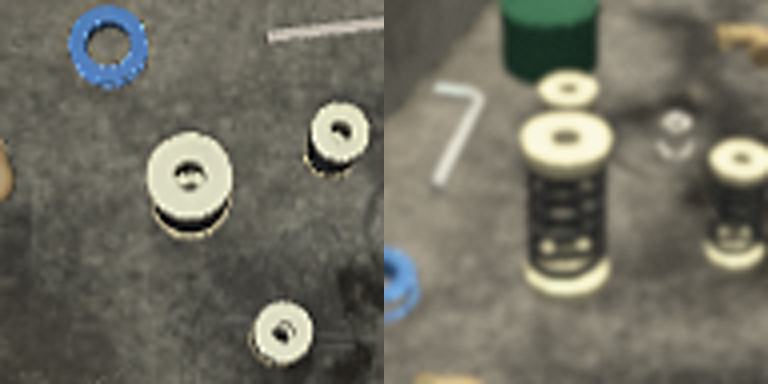

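```bash
cat > m2.py <<'E'
from h import *
t=read_camera("top");s=read_camera("side")
for n,a,b in (("cart",(254.1,164.1),(240.1,163.6)),("plug",(140.8,179.6),(198.3,285)),("coup",(309.5,179.3),(267.8,159.1))):
    P,e=tri(t,a,s,b);print(n,P.round(4),round(e,4))
for n,(x,y) in dict(ea=(.66,.135),eb=(.615,-.29)).items():
    for z in(.0115,):
        r=.00025;im=ortho(t,z,x-.05,x+.05,y-.05,y+.05,r)
        lab=cv2.cvtColor(im,cv2.COLOR_BGR2LAB).astype(int)
        m=((lab[...,2]>140)).astype(np.uint8)
        m=cv2.morphologyEx(m,cv2.MORPH_CLOSE,np.ones((9,9)));m=cv2.morphologyEx(m,cv2.MORPH_OPEN,np.ones((9,9)))
        c,_=cv2.findContours(m,0,cv2.CHAIN_APPROX_NONE);c=max(c,key=cv2.contourArea)
        R=cv2.minAreaRect(c);print(n,"c",(x+.05-R[0][1]*r).round(4),(y+.05-R[0][0]*r).round(4),np.array(R[1])*r,R[2])
        pts=c[:,0,:]*r
        for a in range(0,90,5):
            th=np.radians(a);u=pts@[np.cos(th),np.sin(th)];v=pts@[-np.sin(th),np.cos(th)]
            cu,cv_=(u.max()+u.min())/2,(v.max()+v.min())/2
            px=cu*np.cos(th)-cv_*np.sin(th);py=cu*np.sin(th)+cv_*np.cos(th)
            print(a,(np.ptp(u)*1e3).round(1),(np.ptp(v)*1e3).round(1),(x+.05-py).round(4),(y+.05-px).round(4))
        cv2.drawContours(im,[c],-1,(0,0,255),1);cv2.drawContours(im,[cv2.boxPoints(R).astype(int)],-1,(255,0,0),1);cv2.imwrite(f"pics/{n}_c.png",im)
E
python3 m2.py; python3 -c "
import cv2,numpy as np
cv2.imwrite('pics/ec.png',np.hstack([cv2.imread('pics/ea_c.png'),cv2.imread('pics/eb_c.png')]))"
```

```text
cart [0.6556 0.0034 0.1018] 0.0008
plug [0.6201 0.293  0.0297] 0.0021
coup [ 0.6328 -0.1397  0.0307] 0.0021Traceback (most recent call last):
  File "m2.py", line 12, in <module>
    R=cv2.minAreaRect(c);print(n,"c",(x+.05-R[0][1]*r).round(4),(y+.05-R[0][0]*r).round(4),np.array(R[1])*r,R[2])
                                     ^^^^^^^^^^^^^^^^^^^^^^^
AttributeError: 'float' object has no attribute 'round'
[ WARN:0@0.021] global loadsave.cpp:275 findDecoder imread_('pics/ea_c.png'): can't open/read file: check file path/integrity
[ WARN:0@0.021] global loadsave.cpp:275 findDecoder imread_('pics/eb_c.png'): can't open/read file: check file path/integrity
Traceback (most recent call last):
cv2.error: OpenCV(4.12.0) :-1: error: (-5:Bad argument) in function 'imwrite'
> Overload resolution failed:
>  - img data type = object is not supported
>  - Expected Ptr<cv::UMat> for argument 'img'
```

```bash
sed -i 's/(x+.05-R\[0\]\[1\]\*r).round(4),(y+.05-R\[0\]\[0\]\*r).round(4)/x+.05-R[0][1]*r,y+.05-R[0][0]*r/; s/read_camera("side")$/read_camera("side")/' m2.py; sed -i 's/^for n,a,b in.*/for n,a,b in []:/' m2.py
python3 m2.py; python3 -c "
import cv2,numpy as np
cv2.imwrite('pics/ec.png',np.hstack([cv2.imread('pics/ea_c.png'),cv2.imread('pics/eb_c.png')]))"
```

```text
ea c 0.6632894439697267 0.13670758819580078 [0.0329716  0.05867057] 20.02608871459961
0 36.0 57.0 0.6643 0.1385
5 35.4 58.0 0.6641 0.138
10 34.6 58.6 0.6639 0.1375
15 33.8 58.8 0.6636 0.1371
20 33.0 58.7 0.6633 0.1367
25 34.6 58.2 0.6634 0.1374
30 36.0 57.2 0.6635 0.138
35 37.4 55.9 0.6637 0.1385
40 38.6 54.2 0.664 0.1389
45 39.6 52.1 0.6643 0.1392
50 40.6 49.9 0.6647 0.1395
55 43.1 47.6 0.6645 0.1395
60 45.6 45.0 0.6642 0.1395
65 48.4 42.4 0.6641 0.1398
70 50.8 40.0 0.664 0.14
75 52.9 38.5 0.6642 0.1397
80 54.7 37.7 0.6643 0.1393
85 56.0 36.9 0.6643 0.139
eb c 0.6243454933166505 -0.28924959182739257 [0.04576295 0.0428674 ] 62.72323226928711
0 36.3 56.8 0.6236 -0.2896
5 35.5 58.1 0.6236 -0.29
10 34.6 59.1 0.6235 -0.2904
15 34.0 59.5 0.6232 -0.291
20 33.8 59.6 0.623 -0.2912
25 35.3 59.1 0.6232 -0.2905
30 36.5 58.3 0.6235 -0.2899
35 37.6 57.0 0.6238 -0.2894
40 38.8 55.2 0.6241 -0.289
45 39.6 53.0 0.6245 -0.2888
50 40.5 50.6 0.6248 -0.2886
55 42.3 47.8 0.6247 -0.2888
60 44.6 44.7 0.6245 -0.2891
65 47.1 42.0 0.6241 -0.289
70 49.6 39.8 0.6237 -0.2884
75 51.8 38.7 0.6236 -0.2884
80 53.6 38.0 0.6235 -0.2888
85 55.3 37.2 0.6236 -0.2892
```

View pics/ec.png

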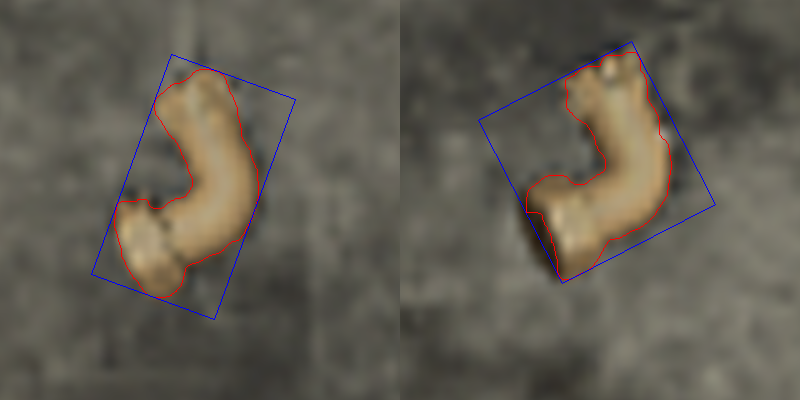

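```bash
cat > d.py <<'E'
import sys
from h import *
# d.py x y z [jaw heading deg]
p,hx,s=pose()
q=s["tool_rot"]
from scipy.spatial.transform import Rotation as R
M=R.from_quat(q).as_matrix()
jaw=np.degrees(np.arctan2(M[1,1],M[0,1]))
print("t",round(s["time_s"],2),"tcp",p.round(4),"jaw",round(jaw,1),"tilt",round(np.degrees(np.arccos(-M[2,2])),2),"F",s["wrist_force"].round(1),"w",round(s["grip_width"],4),"q7",round(s["joint_pos"][6],2))
if len(sys.argv)>3:
    d=np.array([float(a) for a in sys.argv[1:4]])-p
    print("offset cm tool:",(M.T@d*100).round(2),"len",round(np.linalg.norm(d)*100,1))
if len(sys.argv)>4:
    e=(float(sys.argv[4])-jaw+90)%180-90
    print("roll needed:",round(-e,1))
E
python3 d.py .6556 .0034 .20
```

```text
t 1.4 tcp [0.2971 0.6061 0.2563] jaw 63.9 tilt 0.0 F [-0.8 -0.4  0.5] w 0.0856 q7 -0.08
offset cm tool: [-58.72 -38.34   5.63] len 70.4
```

```bash
python3 -m pendant '{"offset":[[-5,-3.3,0],[-5,-3.3,0],[-5,-3.3,0],[-5,-3.3,0],[-5,-3.3,0]],"roll":[0,0,0,0,0],"gripper":[0,0,0,0,0]}' 60; python3 d.py .6556 .0034 .20
```

```text
time_s: 2.02
eef_pos: [0.45, 0.347, 0.2556]
tool_rot: [0.22, 0.975, 0.002, -0.001]
wrist_force: [0.9, 0.6, 1.4]
grip_width: 0.0852
t 2.02 tcp [0.45   0.347  0.2556] jaw 64.5 tilt 0.23 F [0.9 0.6 1.4] w 0.0852 q7 0.4
offset cm tool: [-33.36 -22.2    5.42] len 40.4
```

```bash
python3 -m pendant '{"offset":[[-5,-3.3,0],[-5,-3.3,0],[-5,-3.3,0],[-5,-3.3,0],[-5,-3.3,0]],"roll":[0,0,0,0,0],"gripper":[0,0,0,0,0]}' 60;python3 -m pendant '{"offset":[[-5,-3.3,0],[-3,-2,1],[0,0,1]],"roll":[0,0,0],"gripper":[0,0,0]}'; python3 d.py .6556 .0034 .20
```

```text
time_s: 2.65
eef_pos: [0.6093, 0.0822, 0.2563]
tool_rot: [0.22, 0.976, 0.004, 0.001]
wrist_force: [0.4, 1.0, 0.3]
grip_width: 0.0854
time_s: 3.02
eef_pos: [0.6625, -0.0097, 0.2368]
tool_rot: [0.224, 0.975, 0.003, 0.003]
wrist_force: [-0.5, 0.2, -0.8]
grip_width: 0.0852
t 3.02 tcp [ 0.6625 -0.0097  0.2368] jaw 64.1 tilt 0.47 F [-0.5  0.2 -0.8] w 0.0852 q7 1.16
offset cm tool: [1.21 0.86 3.68] len 4.0
```

```bash
python3 -m pendant '{"offset":[[1.2,0.9,2],[0,0,2],[0,0,0]],"roll":[0,0,0],"gripper":[0,0,0]}' ; python3 d.py .6556 .0034 .078
python3 - <<'E'
from h import *
a=read_camera("top")["color"][90:240,190:330,::-1];b=read_camera("side")["color"][60:260,170:330,::-1]
cv2.imwrite("pics/c1.png",np.hstack([cv2.resize(a,(400,429),interpolation=2),cv2.resize(b,(343,429),interpolation=2)]))
E
```

```text
time_s: 3.4
eef_pos: [0.6544, 0.007, 0.1946]
tool_rot: [0.223, 0.975, 0.003, 0.002]
wrist_force: [0.3, -0.0, -0.3]
grip_width: 0.0854
t 3.4 tcp [0.6544 0.007  0.1946] jaw 64.2 tilt 0.43 F [ 0.3 -0.  -0.3] w 0.0854 q7 1.14
offset cm tool: [-0.24 -0.36 11.66] len 11.7
```

View pics/c1.png

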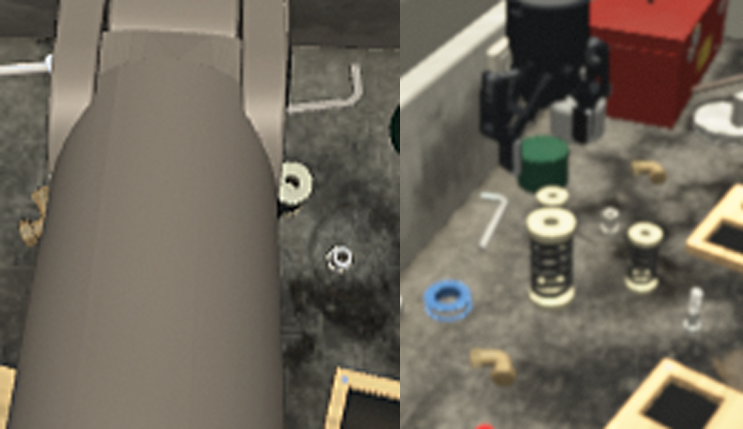

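```bash
python3 -m pendant '{"offset":[[-0.2,-0.3,3],[0,0,3],[0,0,3],[0,0,2],[0,0,0]],"roll":[0,0,0,0,0],"gripper":[0,0,0,0,0]}' ; python3 d.py .6556 .0034 .078
```

```text
time_s: 4.12
eef_pos: [0.6624, 0.0063, 0.0906]
tool_rot: [0.222, 0.975, 0.006, 0.009]
wrist_force: [-0.2, -0.3, 0.4]
grip_width: 0.0854
t 4.12 tcp [0.6624 0.0063 0.0906] jaw 64.3 tilt 1.26 F [-0.2 -0.3  0.4] w 0.0854 q7 1.17
offset cm tool: [ 0.51 -0.58  1.24] len 1.5
```

```bash
python3 -m pendant '{"offset":[[0.3,-0.3,0.4],[0.2,-0.3,0.4],[0,0,0.4],[0,0,0]],"roll":[0,0,0,0],"gripper":[0,0,0,0]}' ; python3 d.py .6556 .0034 .078
```

```text
time_s: 4.62
eef_pos: [0.6572, 0.0028, 0.0812]
tool_rot: [0.222, 0.975, 0.007, 0.012]
wrist_force: [0.6, 1.2, -0.5]
grip_width: 0.0855
t 4.62 tcp [0.6572 0.0028 0.0812] jaw 64.3 tilt 1.56 F [ 0.6  1.2 -0.5] w 0.0855 q7 1.18
offset cm tool: [ 0.18 -0.02  0.32] len 0.4
```

```bash
python3 -m pendant '{"offset":[[0.1,0,0],[0,0,0],[0,0,0],[0,0,0],[0,0,0]],"roll":[0,0,0,0,0],"gripper":[255,255,255,255,255]}' 60; python3 d.py .6556 .0034 .078;python3 -m pendant '{"offset":[[0,0,0],[0,0,0],[0,0,0],[0,0,0],[0,0,0]],"roll":[0,0,0,0,0],"gripper":[255,255,255,255,255]}' 60; python3 d.py .6556 .0034 .078
```

```text
time_s: 5.25
eef_pos: [0.6566, 0.003, 0.0819]
tool_rot: [0.222, 0.975, 0.007, 0.012]
wrist_force: [0.6, -0.7, 0.7]
grip_width: 0.0509
t 5.25 tcp [0.6566 0.003  0.0819] jaw 64.3 tilt 1.6 F [ 0.6 -0.7  0.7] w 0.0509 q7 1.18
offset cm tool: [ 0.12 -0.01  0.38] len 0.4
time_s: 5.88
eef_pos: [0.6566, 0.003, 0.0819]
tool_rot: [0.222, 0.975, 0.007, 0.012]
wrist_force: [-0.8, 0.3, 0.7]
grip_width: 0.0506
t 5.88 tcp [0.6566 0.003  0.0819] jaw 64.3 tilt 1.6 F [-0.8  0.3  0.7] w 0.0506 q7 1.18
offset cm tool: [ 0.12 -0.01  0.38] len 0.4
```

```bash
python3 -m pendant '{"offset":[[0,0,-2],[0,0,-3],[0,0,-3],[0,0,0]],"roll":[0,0,0,0],"gripper":[255,255,255,255]}' ; python3 d.py .4895 .2080 .15
```

```text
time_s: 6.38
eef_pos: [0.6536, 0.0027, 0.1654]
tool_rot: [0.222, 0.975, 0.007, 0.011]
wrist_force: [0.4, -0.6, -4.0]
grip_width: 0.051
t 6.38 tcp [0.6536 0.0027 0.1654] jaw 64.3 tilt 1.5 F [ 0.4 -0.6 -4. ] w 0.051 q7 1.16
offset cm tool: [23.71 11.37  1.32] len 26.3
```

```bash
python3 -m pendant '{"offset":[[4,2,0],[5,2.4,0],[5,2.4,0],[4,1.9,0],[2,1,0]],"roll":[0,0,0,0,0],"gripper":[255,255,255,255,255]}' ;python3 -m pendant '{"offset":[[0,0,0],[0,0,0]],"roll":[0,0],"gripper":[255,255]}'; python3 d.py .4895 .2080 .15
```

```text
time_s: 7.0
eef_pos: [0.5097, 0.1789, 0.1593]
tool_rot: [0.224, 0.975, 0.005, 0.01]
wrist_force: [0.6, -0.8, -2.8]
grip_width: 0.0506
time_s: 7.25
eef_pos: [0.508, 0.1798, 0.158]
tool_rot: [0.222, 0.975, 0.004, 0.008]
wrist_force: [0.2, -0.3, -3.3]
grip_width: 0.051
t 7.25 tcp [0.508  0.1798 0.158 ] jaw 64.3 tilt 1.09 F [ 0.2 -0.3 -3.3] w 0.051 q7 0.76
offset cm tool: [2.9  1.73 0.78] len 3.5
```

```bash
python3 -m pendant '{"offset":[[1.5,0.9,0],[1.5,0.9,0],[0,0,0],[0,0,0]],"roll":[0,0,0,0],"gripper":[255,255,255,255]}'; python3 d.py .4895 .2080 .105
python3 - <<'E'
from h import *
p=read_camera("side")["color"]
cv2.imwrite("pics/c2.png",cv2.resize(p[100:330,180:380,::-1],None,fx=2.6,fy=2.6,interpolation=2))
E
```

```text
time_s: 7.75
eef_pos: [0.4893, 0.208, 0.1573]
tool_rot: [0.225, 0.974, 0.004, 0.009]
wrist_force: [0.2, -0.7, -2.4]
grip_width: 0.0511
t 7.75 tcp [0.4893 0.208  0.1573] jaw 64.0 tilt 1.09 F [ 0.2 -0.7 -2.4] w 0.0511 q7 0.69
offset cm tool: [ 0.07 -0.05  5.23] len 5.2
```

View pics/c2.png

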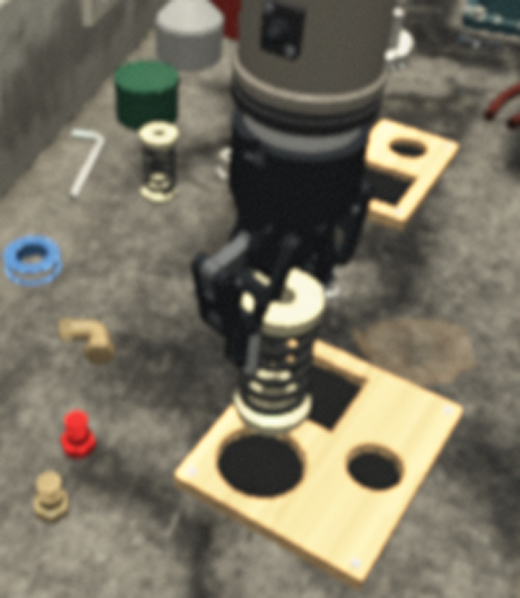

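```bash
python3 -m pendant '{"offset":[[0,0,1.5],[0,0,2],[0,0,1],[0,0,0]],"roll":[0,0,0,0],"gripper":[255,255,255,255]}'; python3 d.py .4895 .2080 .086
```

```text
time_s: 8.3
eef_pos: [0.4909, 0.2064, 0.1091]
tool_rot: [0.226, 0.974, 0.003, 0.009]
wrist_force: [0.2, 0.3, -2.8]
grip_width: 0.0509
t 8.3 tcp [0.4909 0.2064 0.1091] jaw 63.8 tilt 1.07 F [ 0.2  0.3 -2.8] w 0.0509 q7 0.71
offset cm tool: [0.23 0.06 2.3 ] len 2.3
```

```bash
python3 -m pendant '{"offset":[[0.2,0.1,0.8],[0,0,0.6],[0,0,0.4],[0,0,0]],"roll":[0,0,0,0],"gripper":[255,255,255,255]}'; python3 d.py .4895 .2080 .086
```

```text
time_s: 8.8
eef_pos: [0.4905, 0.2086, 0.0906]
tool_rot: [0.227, 0.974, 0.004, 0.009]
wrist_force: [0.3, -0.8, -3.0]
grip_width: 0.0508
t 8.8 tcp [0.4905 0.2086 0.0906] jaw 63.8 tilt 1.15 F [ 0.3 -0.8 -3. ] w 0.0508 q7 0.71
offset cm tool: [ 0.07 -0.1   0.46] len 0.5
```

```bash
python3 -m pendant '{"offset":[[0,-0.1,0.2],[0,0,0.2],[0,0,0]],"roll":[0,0,0],"gripper":[255,255,255]}'; python3 d.py .4895 .2080 .086
python3 - <<'E'
from h import *
p=read_camera("side")["color"]
cv2.imwrite("pics/c3.png",cv2.resize(p[150:330,200:380,::-1],None,fx=3,fy=3,interpolation=2))
E
```

```text
time_s: 9.18
eef_pos: [0.4905, 0.2078, 0.0868]
tool_rot: [0.227, 0.974, 0.004, 0.01]
wrist_force: [-0.6, 0.6, -3.3]
grip_width: 0.051
t 9.18 tcp [0.4905 0.2078 0.0868] jaw 63.8 tilt 1.21 F [-0.6  0.6 -3.3] w 0.051 q7 0.71
offset cm tool: [ 0.1  -0.03  0.08] len 0.1
```

View pics/c3.png

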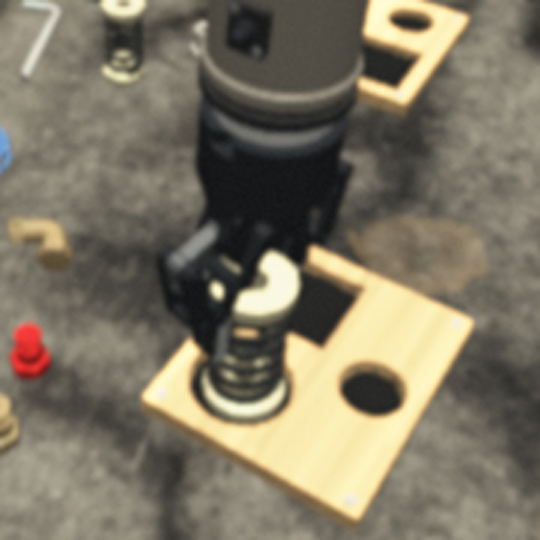

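The cartridge's foot is in the large pocket (crop pixel 245,395), just off the floor. I'll press down until contact.

```bash
python3 -m pendant '{"offset":[[0,0,0.15],[0,0,0.1],[0,0,0]],"roll":[0,0,0],"gripper":[255,255,255]}'; python3 d.py .4895 .2080 .086
```

```text
time_s: 9.6
eef_pos: [0.491, 0.2079, 0.0862]
tool_rot: [0.227, 0.974, 0.005, 0.01]
wrist_force: [0.5, 0.2, -3.7]
grip_width: 0.0512
t 9.6 tcp [0.491  0.2079 0.0862] jaw 63.8 tilt 1.25 F [ 0.5  0.2 -3.7] w 0.0512 q7 0.71
offset cm tool: [ 0.14 -0.06  0.01] len 0.2
```

```bash
python3 -m pendant '{"offset":[[0,0,0.2],[0,0,0.2],[0,0,0]],"roll":[0,0,0],"gripper":[255,255,255]}'; python3 d.py .4895 .2080 .086
```

```text
time_s: 9.98
eef_pos: [0.4916, 0.2079, 0.0863]
tool_rot: [0.227, 0.974, 0.006, 0.01]
wrist_force: [0.3, 0.7, -3.7]
grip_width: 0.0511
t 9.97 tcp [0.4916 0.2079 0.0863] jaw 63.7 tilt 1.28 F [ 0.3  0.7 -3.7] w 0.0511 q7 0.71
offset cm tool: [ 0.19 -0.09  0.03] len 0.2
```

```bash
python3 -m pendant '{"offset":[[-0.1,0,0.4],[0,0,0.3],[0,0,0]],"roll":[0,0,0],"gripper":[255,255,255]}'; python3 d.py .4895 .2080 .086
```

```text
time_s: 10.35
eef_pos: [0.4926, 0.208, 0.0865]
tool_rot: [0.228, 0.974, 0.007, 0.008]
wrist_force: [0.9, 0.2, -2.6]
grip_width: 0.0511
t 10.35 tcp [0.4926 0.208  0.0865] jaw 63.7 tilt 1.23 F [ 0.9  0.2 -2.6] w 0.0511 q7 0.72
offset cm tool: [ 0.28 -0.14  0.04] len 0.3
```

```bash
python3 -m pendant '{"offset":[[0.2,0,0.3]],"roll":[0],"gripper":[255]}';  python3 -m pendant '{"offset":[[0,0,0],[0,0,0]],"roll":[0,0],"gripper":[150,120]}';  python3 -m pendant '{"offset":[[0,0,0],[0,0,0],[0,0,0]],"roll":[0,0,0],"gripper":[60,0,0]}'; python3 d.py .4895 .2080 .25
python3 - <<'E'
from h import *
p=read_camera("side")["color"]
cv2.imwrite("pics/c4.png",cv2.resize(p[150:330,200:380,::-1],None,fx=3,fy=3,interpolation=2))
E
```

```text
time_s: 10.48
eef_pos: [0.4923, 0.2085, 0.0856]
tool_rot: [0.228, 0.974, 0.007, 0.009]
wrist_force: [-9.2, -9.0, 46.3]
grip_width: 0.051
time_s: 10.72
eef_pos: [0.4927, 0.2084, 0.0858]
tool_rot: [0.228, 0.974, 0.007, 0.01]
wrist_force: [-1.0, -0.3, 3.0]
grip_width: 0.0509
time_s: 11.1
eef_pos: [0.4929, 0.2088, 0.0848]
tool_rot: [0.228, 0.974, 0.007, 0.01]
wrist_force: [-0.0, 0.6, -0.6]
grip_width: 0.0855
t 11.1 tcp [0.4929 0.2088 0.0848] jaw 63.7 tilt 1.4 F [-0.   0.6 -0.6] w 0.0855 q7 0.72
offset cm tool: [ 1.000e-02  9.000e-02 -1.652e+01] len 16.5
```

View pics/c4.png

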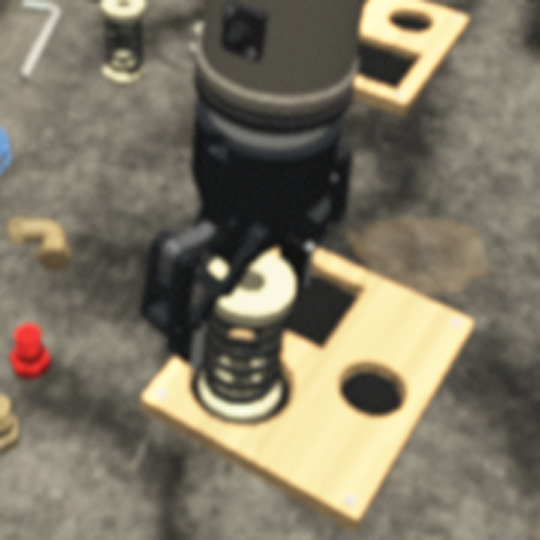

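```bash
python3 -m pendant '{"offset":[[0,0,-3],[0,0,-4],[0,0,-4],[0,0,-4],[0,0,-1]],"roll":[0,0,0,0,0],"gripper":[0,0,0,0,0]}' 60; python3 -m pendant '{"offset":[[0,0,0]],"roll":[0],"gripper":[0]}'; python3 d.py .664 .1398 .20 115
python3 - <<'E'
from h import *
t=read_camera("top")
cv2.imwrite("pics/c5.png",t["color"][:,:,::-1])
E
```

```text
time_s: 11.78
eef_pos: [0.4885, 0.207, 0.248]
tool_rot: [0.228, 0.974, 0.006, 0.009]
wrist_force: [0.2, -0.2, -0.3]
grip_width: 0.0857
time_s: 11.9
eef_pos: [0.4886, 0.2071, 0.2481]
tool_rot: [0.228, 0.974, 0.006, 0.009]
wrist_force: [0.6, 0.5, 0.2]
grip_width: 0.0853
t 11.9 tcp [0.4886 0.2071 0.2481] jaw 63.7 tilt 1.26 F [0.6 0.5 0.2] w 0.0853 q7 0.65
offset cm tool: [-18.64   1.66   5.11] len 19.4
roll needed: -51.3
```

View pics/c5.png

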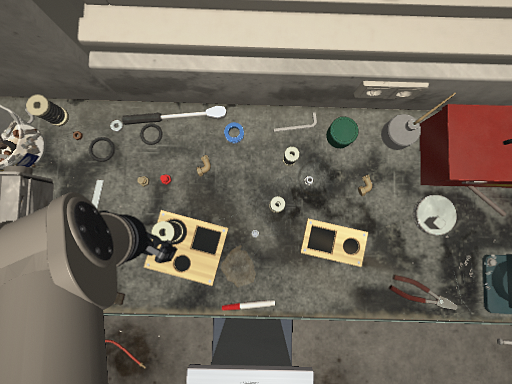

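```bash
python3 -m pendant '{"offset":[[0,0,0],[0,0,0],[0,0,0],[0,0,0],[0,0,0]],"roll":[-10.5,-10.5,-10.5,-10.5,-10.5],"gripper":[0,0,0,0,0]}' 60; python3 -m pendant '{"offset":[[0,0,0]],"roll":[0],"gripper":[0]}'; python3 d.py .664 .1398 .15 115
```

```text
time_s: 12.58
eef_pos: [0.4843, 0.2053, 0.2385]
tool_rot: [-0.238, 0.971, -0.001, 0.003]
wrist_force: [0.2, 0.2, 0.8]
grip_width: 0.0852
time_s: 12.7
eef_pos: [0.4837, 0.2048, 0.2368]
tool_rot: [-0.237, 0.972, -0.001, 0.002]
wrist_force: [-1.0, -0.2, -0.6]
grip_width: 0.0851
t 12.7 tcp [0.4837 0.2048 0.2368] jaw 117.4 tilt 0.24 F [-1.  -0.2 -0.6] w 0.0851 q7 1.55
offset cm tool: [-12.99 -14.05   8.76] len 21.0
roll needed: 2.4
```

```bash
python3 -m pendant '{"offset":[[-3,-3.3,1],[-3.6,-3.8,1.5],[-3.4,-3.8,1.5],[-2,-2,1],[0,0,0]],"roll":[2.4,0,0,0,0],"gripper":[0,0,0,0,0]}' 60; python3 d.py .664 .1398 .06 115
```

```text
time_s: 13.32
eef_pos: [0.6494, 0.1381, 0.1795]
tool_rot: [-0.207, 0.978, -0.002, -0.002]
wrist_force: [0.1, 0.4, -0.8]
grip_width: 0.0853
t 13.32 tcp [0.6494 0.1381 0.1795] jaw 113.9 tilt 0.3 F [ 0.1  0.4 -0.8] w 0.0853 q7 1.75
offset cm tool: [-1.46 -0.41 11.95] len 12.0
roll needed: -1.1
```

```bash
python3 -m pendant '{"offset":[[-0.8,-0.2,3],[-0.7,-0.2,3],[0,0,3],[0,0,1.5],[0,0,0]],"roll":[-1.1,0,0,0,0],"gripper":[0,0,0,0,0]}' 60; python3 d.py .664 .1398 .04 115
```

```text
time_s: 13.95
eef_pos: [0.6606, 0.1437, 0.0706]
tool_rot: [-0.212, 0.977, -0.001, -0.004]
wrist_force: [1.1, 1.1, 0.7]
grip_width: 0.0853
t 13.95 tcp [0.6606 0.1437 0.0706] jaw 114.5 tilt 0.47 F [1.1 1.1 0.7] w 0.0853 q7 1.77
offset cm tool: [-0.17 -0.5   3.05] len 3.1
roll needed: -0.5
```

```bash
python3 -m pendant '{"offset":[[-0.2,-0.3,1],[0,-0.2,1],[0,0,0.6],[0,0,0]],"roll":[-0.5,0,0,0],"gripper":[0,0,0,0]}' 60; python3 d.py .664 .1398 .04 115
python3 - <<'E'
from h import *
t=read_camera("top")["color"];p=read_camera("side")["color"]
cv2.imwrite("pics/e1.png",np.hstack([cv2.resize(t[110:230,140:260,::-1],(390,390),interpolation=2),cv2.resize(p[150:270,150:270,::-1],(390,390),interpolation=2)]))
E
```

```text
time_s: 14.45
eef_pos: [0.6662, 0.1401, 0.0457]
tool_rot: [-0.216, 0.976, -0.001, -0.002]
wrist_force: [-0.3, 0.1, 0.9]
grip_width: 0.0856
t 14.45 tcp [0.6662 0.1401 0.0457] jaw 115.0 tilt 0.22 F [-0.3  0.1  0.9] w 0.0856 q7 1.79
offset cm tool: [0.21 0.06 0.58] len 0.6
roll needed: -0.0
```

View pics/e1.png

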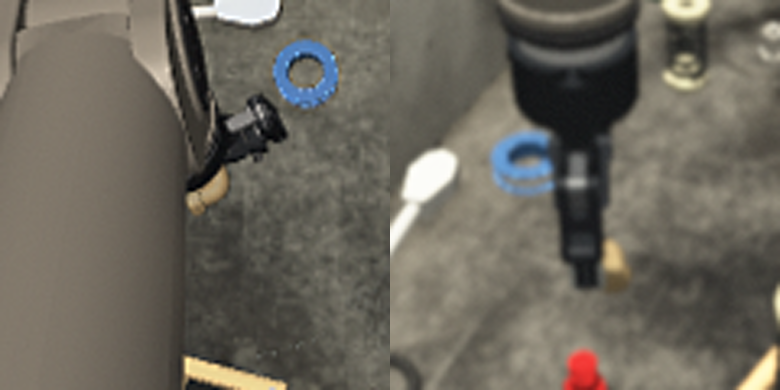

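```bash
python3 - <<'E'
from h import *
p=read_camera("side")
f=390/120
c=np.array([.664,.1398,0]);l=np.array([np.cos(np.radians(25)),np.sin(np.radians(25)),0]);j=np.array([-l[1],l[0],0])
pts=[c+a*l*.0235+b*j*.02+[0,0,z] for z in(0,.023) for a in(-1,1) for b in(-1,1)]
print(((proj(p,pts)-[150,150])*f+[390,0]).round(0).tolist())
P=np.array([.6662,.1401,0.0457])
print(((proj(p,[P+j*.0425+[0,0,-.012],P+j*.057+[0,0,-.012]])-[150,150])*f+[390,0]).round(0).tolist())
E
```

```text
[[631.0, 250.0], [633.0, 292.0], [563.0, 253.0], [562.0, 295.0], [630.0, 226.0], [631.0, 268.0], [561.0, 229.0], [559.0, 271.0]]
[[591.0, 282.0], [591.0, 299.0]]
```

```bash
python3 -m pendant '{"offset":[[0.2,0,0.6],[0,0,0.5],[0,0,0]],"roll":[0,0,0],"gripper":[0,0,0]}' 60; python3 d.py .664 .1398 .034 115
```

```text
time_s: 14.98
eef_pos: [0.6647, 0.1396, 0.0351]
tool_rot: [-0.216, 0.976, -0.0, -0.001]
wrist_force: [-0.3, 0.0, -1.0]
grip_width: 0.0856
t 14.97 tcp [0.6647 0.1396 0.0351] jaw 115.0 tilt 0.13 F [-0.3  0.  -1. ] w 0.0856 q7 1.79
offset cm tool: [0.05 0.05 0.11] len 0.1
roll needed: 0.0
```

```bash
python3 -m pendant '{"offset":[[0,0,0],[0,0,0],[0,0,0],[0,0,0],[0,0,0]],"roll":[0,0,0,0,0],"gripper":[255,255,255,255,255]}' 60; python3 -m pendant '{"offset":[[0,0,0],[0,0,0],[0,0,0]],"roll":[0,0,0],"gripper":[255,255,255]}'; python3 d.py .664 .1398 .034 115
python3 - <<'E'
from h import *
p=read_camera("side")["color"]
cv2.imwrite("pics/e2.png",cv2.resize(p[180:270,150:270,::-1],None,fx=6,fy=6,interpolation=2))
E
```

```text
time_s: 15.6
eef_pos: [0.6652, 0.1397, 0.0359]
tool_rot: [-0.216, 0.976, -0.0, -0.0]
wrist_force: [0.1, -0.5, -0.1]
grip_width: 0.0379
time_s: 15.98
eef_pos: [0.6651, 0.1397, 0.0357]
tool_rot: [-0.216, 0.976, -0.0, -0.001]
wrist_force: [-0.0, 0.5, 0.6]
grip_width: 0.0377
t 15.97 tcp [0.6651 0.1397 0.0357] jaw 115.0 tilt 0.09 F [-0.   0.5  0.6] w 0.0377 q7 1.79
offset cm tool: [0.09 0.06 0.17] len 0.2
roll needed: -0.0
```

View pics/e2.png

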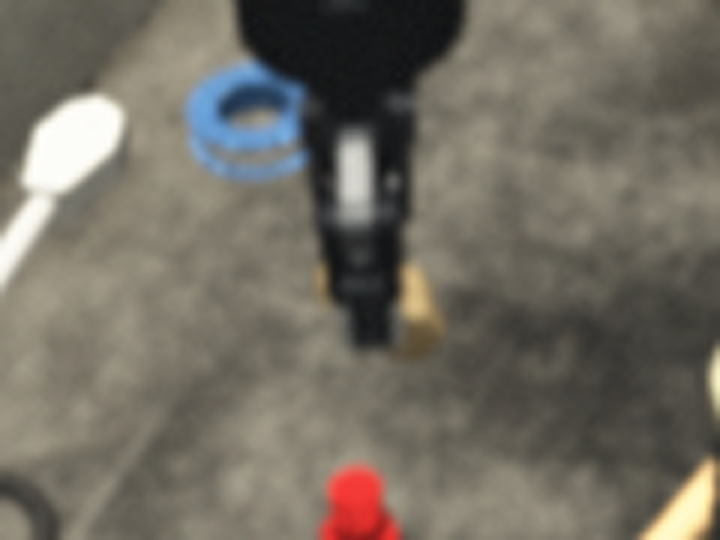

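```bash
python3 - <<'E'
from h import *
p=read_camera("side");j=np.array([-.4226,.9063,0]);c=np.array([.6651,.1397,0])
for b in(.02,.027,.034):print(b,[(z,proj(p,c+j*b+[0,0,z])[0].round(1).tolist()) for z in(.005,.01,.015,.02)])
E
python3 -m pendant '{"offset":[[0,0,-2],[0,0,-3],[0,0,-3],[0,0,-2],[0,0,0]],"roll":[0,0,0,0,0],"gripper":[255,255,255,255,255]}' 60; python3 d.py .4694 .1245 .13 166.5
```

```text
0.02 [(0.005, [213.2, 238.6]), (0.01, [213.1, 237.0]), (0.015, [212.9, 235.3]), (0.02, [212.8, 233.7])]
0.027 [(0.005, [213.2, 241.0]), (0.01, [213.1, 239.3]), (0.015, [212.9, 237.7]), (0.02, [212.8, 236.1])]
0.034 [(0.005, [213.2, 243.4]), (0.01, [213.0, 241.8]), (0.015, [212.9, 240.1]), (0.02, [212.8, 238.5])]
time_s: 16.7
eef_pos: [0.6661, 0.1398, 0.1439]
tool_rot: [-0.216, 0.976, -0.0, 0.001]
wrist_force: [0.8, 0.3, -0.4]
grip_width: 0.0379
t 16.7 tcp [0.6661 0.1398 0.1439] jaw 115.0 tilt 0.11 F [ 0.8  0.3 -0.4] w 0.0379 q7 1.78
offset cm tool: [18.48  6.92  1.35] len 19.8
roll needed: -51.5
```

```bash
python3 -m pendant '{"offset":[[0,0,0],[0,0,0],[0,0,0],[0,0,0],[0,0,0]],"roll":[-10.3,-10.3,-10.3,-10.3,-10.3],"gripper":[255,255,255,255,255]}' 60; python3 -m pendant '{"offset":[[0,0,0]],"roll":[0],"gripper":[255]}'; python3 d.py .4694 .1245 .13 166.5
```

```text
time_s: 17.32
eef_pos: [0.6639, 0.1394, 0.142]
tool_rot: [-0.63, 0.776, -0.0, -0.001]
wrist_force: [0.4, -0.2, -0.8]
grip_width: 0.038
time_s: 17.45
eef_pos: [0.6635, 0.1391, 0.1414]
tool_rot: [-0.63, 0.777, 0.0, -0.002]
wrist_force: [0.6, -0.3, -0.5]
grip_width: 0.0379
t 17.45 tcp [0.6635 0.1391 0.1414] jaw 168.0 tilt 0.19 F [ 0.6 -0.3 -0.5] w 0.0379 q7 2.57
offset cm tool: [ 5.45 18.68  1.19] len 19.5
roll needed: 1.5
```

```bash
python3 -m pendant '{"offset":[[1.2,3.8,0],[1.4,4.8,0],[1.4,4.8,0],[1.2,4,0],[0,0,0]],"roll":[1.5,0,0,0,0],"gripper":[255,255,255,255,255]}' 60; python3 d.py .4694 .1245 .06 166.5
```

```text
time_s: 18.08
eef_pos: [0.4756, 0.1282, 0.1398]
tool_rot: [-0.61, 0.792, 0.001, -0.003]
wrist_force: [0.8, 0.3, -1.0]
grip_width: 0.0381
t 18.07 tcp [0.4756 0.1282 0.1398] jaw 165.2 tilt 0.31 F [ 0.8  0.3 -1. ] w 0.0381 q7 2.43
offset cm tool: [0.49 0.47 7.99] len 8.0
roll needed: -1.3
```

```bash
python3 -m pendant '{"offset":[[0.5,0.5,2],[0,0,2],[0,0,2],[0,0,1],[0,0,0]],"roll":[-1.3,0,0,0,0],"gripper":[255,255,255,255,255]}' 60; python3 d.py .4694 .1245 .041 166.5
python3 - <<'E'
from h import *
p=read_camera("side")["color"]
cv2.imwrite("pics/e3.png",cv2.resize(p[150:330,200:380,::-1],None,fx=3,fy=3,interpolation=2))
E
```

```text
time_s: 18.7
eef_pos: [0.4742, 0.1253, 0.0692]
tool_rot: [-0.613, 0.79, -0.001, 0.001]
wrist_force: [-0.4, -0.1, -0.9]
grip_width: 0.0376
t 18.7 tcp [0.4742 0.1253 0.0692] jaw 165.6 tilt 0.1 F [-0.4 -0.1 -0.9] w 0.0376 q7 2.42
offset cm tool: [0.2  0.45 2.82] len 2.9
roll needed: -0.9
```

View pics/e3.png

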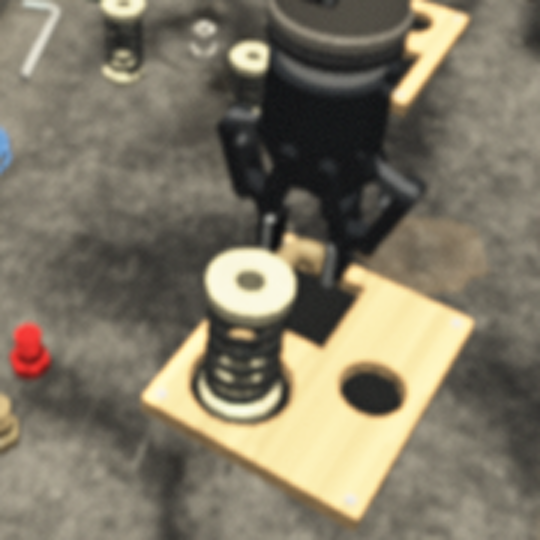

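```bash
python3 -m pendant '{"offset":[[0.1,0.3,0.8],[0.1,0.2,0.7],[0,0,0.5],[0,0,0]],"roll":[-0.9,0,0,0],"gripper":[255,255,255,255]}' 60; python3 d.py .4694 .1245 .0397 166.5
```

```text
time_s: 19.25
eef_pos: [0.4699, 0.125, 0.0495]
tool_rot: [-0.619, 0.785, -0.001, 0.002]
wrist_force: [0.4, -0.1, 0.1]
grip_width: 0.0383
t 19.25 tcp [0.4699 0.125  0.0495] jaw 166.6 tilt 0.27 F [ 0.4 -0.1  0.1] w 0.0383 q7 2.42
offset cm tool: [0.06 0.04 0.98] len 1.0
roll needed: 0.1
```

```bash
python3 -m pendant '{"offset":[[0,0,0.5],[0,0,0.3],[0,0,0.2]],"roll":[0,0,0],"gripper":[255,255,255]}' 60; python3 d.py .4694 .1245 .0397 166.5
```

```text
time_s: 19.62
eef_pos: [0.4704, 0.1252, 0.0395]
tool_rot: [-0.619, 0.785, -0.001, 0.003]
wrist_force: [-7.5, -1.9, 30.3]
grip_width: 0.0383
t 19.62 tcp [0.4704 0.1252 0.0395] jaw 166.5 tilt 0.33 F [-7.5 -1.9 30.3] w 0.0383 q7 2.41
offset cm tool: [ 0.09  0.08 -0.02] len 0.1
roll needed: 0.0
```

```bash
python3 -m pendant '{"offset":[[0,0,0],[0,0,0],[0,0,0],[0,0,0]],"roll":[0,0,0,0],"gripper":[255,100,0,0]}' 60; python3 d.py; python3 -m pendant '{"offset":[[0,0,-2],[0,0,-4],[0,0,-4],[0,0,-4],[0,0,-4]],"roll":[0,0,0,0,0],"gripper":[0,0,0,0,0]}' 60;python3 d.py .6201 .293 .12
python3 - <<'E'
from h import *
p=read_camera("side")["color"];t=read_camera("top")["color"]
cv2.imwrite("pics/e4.png",np.hstack([cv2.resize(t[180:300,130:250,::-1],(390,390),interpolation=2),cv2.resize(p[200:330,230:360,::-1],(390,390),interpolation=2)]))
E
```

```text
time_s: 20.12
eef_pos: [0.4707, 0.1253, 0.0397]
tool_rot: [-0.619, 0.785, -0.001, 0.003]
wrist_force: [0.8, -0.7, 0.2]
grip_width: 0.0849
t 20.12 tcp [0.4707 0.1253 0.0397] jaw 166.5 tilt 0.36 F [ 0.8 -0.7  0.2] w 0.0849 q7 2.41
time_s: 20.75
eef_pos: [0.4675, 0.1243, 0.2217]
tool_rot: [-0.62, 0.785, -0.0, -0.001]
wrist_force: [0.3, -0.4, -0.3]
grip_width: 0.0856
t 20.75 tcp [0.4675 0.1243 0.2217] jaw 166.6 tilt 0.09 F [ 0.3 -0.4 -0.3] w 0.0856 q7 2.48
offset cm tool: [-19.96 -10.93  10.14] len 24.9
```

View pics/e4.png

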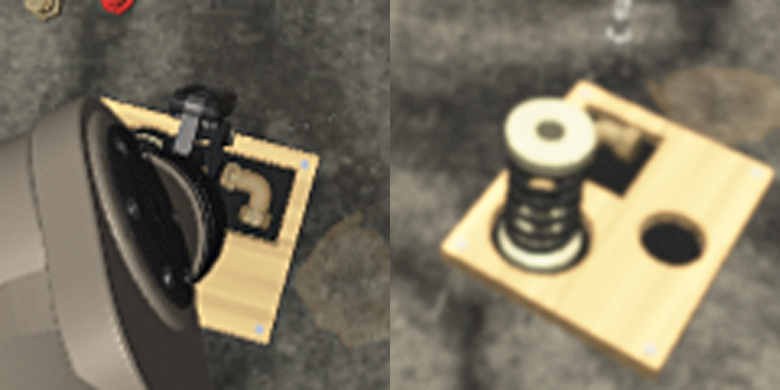

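```bash
python3 -m pendant '{"offset":[[-4,-2.2,0],[-5,-2.7,0],[-5,-2.7,0],[-4,-2.2,1],[-1,-0.5,1]],"roll":[0,0,0,0,0],"gripper":[0,0,0,0,0]}' 60;python3 -m pendant '{"offset":[[0,0,1],[0,0,0]],"roll":[0,0],"gripper":[0,0]}' 60;python3 d.py .6201 .293 .10 166.5
```

```text
time_s: 21.48
eef_pos: [0.6181, 0.2881, 0.203]
tool_rot: [-0.618, 0.786, -0.002, 0.003]
wrist_force: [-0.7, -0.6, -0.3]
grip_width: 0.0856
time_s: 21.72
eef_pos: [0.6164, 0.2864, 0.1897]
tool_rot: [-0.618, 0.786, -0.002, 0.0]
wrist_force: [-0.7, -0.7, -0.2]
grip_width: 0.0855
t 21.73 tcp [0.6164 0.2864 0.1897] jaw 166.3 tilt 0.21 F [-0.7 -0.7 -0.2] w 0.0855 q7 2.3
offset cm tool: [-0.75 -0.18  8.97] len 9.0
roll needed: -0.2
```

```bash
python3 -m pendant '{"offset":[[-0.4,-0.1,2.5],[-0.3,-0.1,3],[0,0,3],[0,0,2],[0,0,0]],"roll":[0,0,0,0,0],"gripper":[0,0,0,0,0]}' 60;python3 d.py .6201 .293 .039 166.5
python3 - <<'E'
from h import *
p=read_camera("side");q=p["color"]
print(proj(p,[[.6201,.293,.03],[.6201,.293,0]]))
cv2.imwrite("pics/p1.png",cv2.resize(q[220:320,150:260,::-1],None,fx=5,fy=5,interpolation=2))
E
```

```text
time_s: 22.35
eef_pos: [0.6201, 0.2862, 0.0856]
tool_rot: [-0.616, 0.788, -0.003, 0.001]
wrist_force: [-0.8, -0.7, 0.7]
grip_width: 0.0853
t 22.35 tcp [0.6201 0.2862 0.0856] jaw 166.0 tilt 0.39 F [-0.8 -0.7  0.7] w 0.0853 q7 2.28
offset cm tool: [-0.67  0.19  4.66] len 4.7
roll needed: -0.5
[[198.82989219 285.0186954 ]
 [200.11951033 294.7699616 ]]
```

View pics/p1.png

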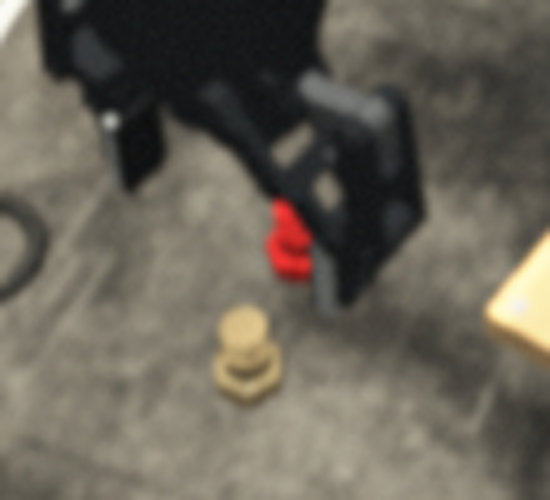

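```bash
python3 -m pendant '{"offset":[[-0.4,0.2,1],[-0.4,0,1],[0,0,0.8],[0,0,0.6],[0,0,0]],"roll":[-0.5,0,0,0,0],"gripper":[0,0,0,0,0]}' 60;python3 d.py .6201 .293 .038 166.5
python3 - <<'E'
from h import *
p=read_camera("side");q=p["color"]
cv2.imwrite("pics/p2.png",cv2.resize(q[220:320,150:260,::-1],None,fx=5,fy=5,interpolation=2))
E
```

```text
time_s: 23.02
eef_pos: [0.6226, 0.2965, 0.0534]
tool_rot: [-0.619, 0.785, -0.004, 0.004]
wrist_force: [-0.2, -0.2, 0.2]
grip_width: 0.0852
t 23.02 tcp [0.6226 0.2965 0.0534] jaw 166.5 tilt 0.64 F [-0.2 -0.2  0.2] w 0.0852 q7 2.27
offset cm tool: [0.4  0.18 1.54] len 1.6
roll needed: 0.0
```

View pics/p2.png

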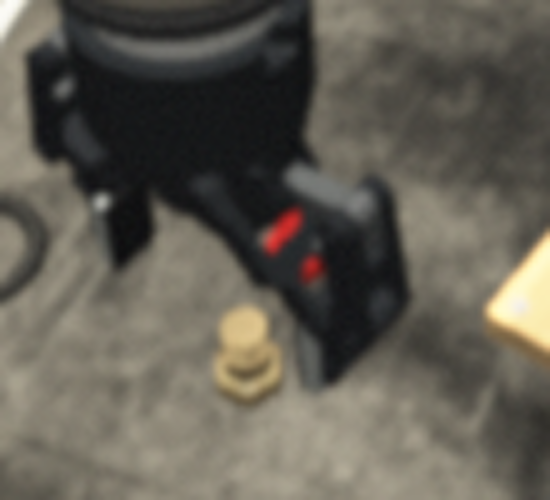

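```bash
python3 -m pendant '{"offset":[[0.4,0.2,0.8],[0,0,0.7],[0,0,0]],"roll":[0,0,0],"gripper":[0,0,0]}' 60;python3 d.py .6201 .293 .038 166.5
```

```text
time_s: 23.45
eef_pos: [0.62, 0.2926, 0.038]
tool_rot: [-0.619, 0.785, -0.004, 0.004]
wrist_force: [0.6, 0.3, -0.3]
grip_width: 0.0855
t 23.45 tcp [0.62   0.2926 0.038 ] jaw 166.5 tilt 0.69 F [ 0.6  0.3 -0.3] w 0.0855 q7 2.26
offset cm tool: [-0.04  0.01 -0.  ] len 0.0
roll needed: 0.0
```

```bash
python3 -m pendant '{"offset":[[0,0,0],[0,0,0],[0,0,0],[0,0,0],[0,0,0]],"roll":[0,0,0,0,0],"gripper":[255,255,255,255,255]}' 40;python3 -m pendant '{"offset":[[0,0,0],[0,0,0],[0,0,0]],"roll":[0,0,0],"gripper":[255,255,255]}'; python3 d.py .6201 .293 .038 166.5
python3 - <<'E'
from h import *
p=read_camera("side");q=p["color"]
cv2.imwrite("pics/p3.png",cv2.resize(q[220:320,150:260,::-1],None,fx=5,fy=5,interpolation=2))
E
```

```text
time_s: 24.08
eef_pos: [0.6205, 0.293, 0.0388]
tool_rot: [-0.619, 0.785, -0.004, 0.005]
wrist_force: [-0.3, 0.5, 0.0]
grip_width: 0.0203
time_s: 24.45
eef_pos: [0.6205, 0.293, 0.0388]
tool_rot: [-0.619, 0.785, -0.004, 0.005]
wrist_force: [-0.8, -0.1, 0.4]
grip_width: 0.0204
t 24.45 tcp [0.6205 0.293  0.0388] jaw 166.5 tilt 0.75 F [-0.8 -0.1  0.4] w 0.0204 q7 2.26
offset cm tool: [0.01 0.04 0.08] len 0.1
roll needed: 0.0
```

View pics/p3.png

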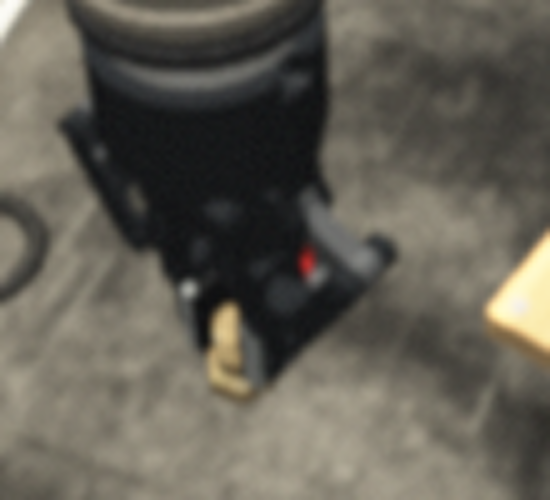

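```bash
python3 -m pendant '{"offset":[[0,0,-2],[0,0,-4],[0,0,-5],[0,0,-5],[0,0,-3]],"roll":[0,0,0,0,0],"gripper":[255,255,255,255,255]}' 40;python3 -m pendant '{"offset":[[0,0,0],[0,0,0],[0,0,0],[0,0,0],[0,0,0]],"roll":[10,10,10,10,10],"gripper":[255,255,255,255,255]}'; python3 -m pendant '{"offset":[[0,0,0],[0,0,0]],"roll":[7,0],"gripper":[255,255]}'; python3 d.py .4095 .1832 .21 107.4
```

```text
time_s: 25.12
eef_pos: [0.617, 0.2924, 0.2371]
tool_rot: [-0.619, 0.785, -0.004, 0.004]
wrist_force: [0.1, -0.7, -1.2]
grip_width: 0.0198
time_s: 25.75
eef_pos: [0.6188, 0.2934, 0.2505]
tool_rot: [-0.216, 0.976, 0.001, 0.012]
wrist_force: [-0.1, 0.1, 0.0]
grip_width: 0.0203
time_s: 26.0
eef_pos: [0.6187, 0.2937, 0.2535]
tool_rot: [-0.154, 0.988, 0.003, 0.013]
wrist_force: [0.0, 0.5, -1.3]
grip_width: 0.0201
t 26.0 tcp [0.6187 0.2937 0.2535] jaw 107.7 tilt 1.57 F [ 0.   0.5 -1.3] w 0.0201 q7 1.37
offset cm tool: [23.4  -4.15  3.7 ] len 24.1
roll needed: 0.3
```

```bash
python3 -m pendant '{"offset":[[4,-0.7,0],[5.3,-1,0],[5.3,-1,0],[5,-0.8,0],[2.5,-0.4,0]],"roll":[0,0,0,0,0],"gripper":[255,255,255,255,255]}' 40;python3 -m pendant '{"offset":[[0,0,0],[0,0,0]],"roll":[0,0],"gripper":[255,255]}'; python3 d.py .4095 .1832 .18 107.4
```

```text
time_s: 26.62
eef_pos: [0.4163, 0.1862, 0.2497]
tool_rot: [-0.162, 0.987, 0.004, 0.016]
wrist_force: [-0.2, 0.9, 0.7]
grip_width: 0.0205
time_s: 26.88
eef_pos: [0.4161, 0.186, 0.2514]
tool_rot: [-0.164, 0.986, 0.004, 0.018]
wrist_force: [-0.0, 0.4, -1.0]
grip_width: 0.0204
t 26.88 tcp [0.4161 0.186  0.2514] jaw 108.9 tilt 2.09 F [-0.   0.4 -1. ] w 0.0204 q7 1.34
offset cm tool: [ 0.97 -0.07  7.11] len 7.2
roll needed: 1.5
```

```bash
python3 -m pendant '{"offset":[[0.9,0,3],[0,0,4],[0,0,4],[0,0,2],[0,0,0]],"roll":[1.5,0,0,0,0],"gripper":[255,255,255,255,255]}' 40; python3 d.py .4095 .1832 .07 107.4
```

```text
time_s: 27.5
eef_pos: [0.42, 0.1901, 0.1195]
tool_rot: [-0.154, 0.988, 0.006, 0.022]
wrist_force: [0.6, -0.5, -0.4]
grip_width: 0.0203
t 27.5 tcp [0.42   0.1901 0.1195] jaw 107.7 tilt 2.6 F [ 0.6 -0.5 -0.4] w 0.0203 q7 1.33
offset cm tool: [ 1.43 -0.36  4.89] len 5.1
roll needed: 0.3
```

```bash
python3 -m pendant '{"offset":[[0.8,-0.2,0],[0.6,-0.2,0.5],[0.2,0,0.8],[0,0,0.5],[0,0,0]],"roll":[0.3,0,0,0,0],"gripper":[255,255,255,255,255]}' 40; python3 d.py .4095 .1832 .07 107.4
python3 - <<'E'
from h import *
p=read_camera("side")["color"]
cv2.imwrite("pics/p4.png",cv2.resize(p[150:330,200:380,::-1],None,fx=3,fy=3,interpolation=2))
M=status.get_state();from scipy.spatial.transform import Rotation as R
print(R.from_quat(M["tool_rot"]).as_matrix()[:,2].round(3),M["joint_pos"].round(2))
E
```

```text
time_s: 28.12
eef_pos: [0.4081, 0.1826, 0.1021]
tool_rot: [-0.151, 0.988, 0.007, 0.024]
wrist_force: [-0.5, 0.3, 0.9]
grip_width: 0.0202
t 28.12 tcp [0.4081 0.1826 0.1021] jaw 107.4 tilt 2.9 F [-0.5  0.3  0.9] w 0.0202 q7 1.33
offset cm tool: [ 0.01 -0.01  3.21] len 3.2
roll needed: 0.0
[ 0.046  0.022 -0.999] [-0.6   0.32  0.04  2.25 -0.01  0.52  1.33]
```

View pics/p4.png

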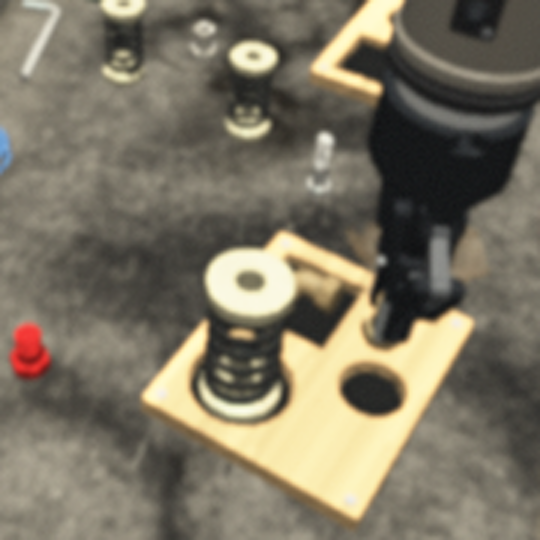

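```bash
python3 -m pendant '{"offset":[[0,0,1.5],[0.2,0,1.5],[0.2,0,0.5],[0,0,0]],"roll":[0,0,0,0],"gripper":[255,255,255,255]}' 40; python3 d.py .4077 .1823 .043 107.4
```

```text
time_s: 28.68
eef_pos: [0.4073, 0.1831, 0.0672]
tool_rot: [-0.151, 0.988, 0.008, 0.026]
wrist_force: [-0.4, 1.2, -0.1]
grip_width: 0.0202
t 28.68 tcp [0.4073 0.1831 0.0672] jaw 107.4 tilt 3.06 F [-0.4  1.2 -0.1] w 0.0202 q7 1.33
offset cm tool: [ 0.11 -0.11  2.42] len 2.4
roll needed: 0.0
```

```bash
python3 -m pendant '{"offset":[[0.1,0,1],[0,0,0.7],[0,0,0]],"roll":[0,0,0],"gripper":[255,255,255]}' 40; python3 d.py .4077 .1823 .043 107.4
python3 - <<'E'
from h import *
p=read_camera("side")["color"]
cv2.imwrite("pics/p5.png",cv2.resize(p[230:320,270:360,::-1],None,fx=5,fy=5,interpolation=2))
E
```

```text
time_s: 29.05
eef_pos: [0.4078, 0.1836, 0.0498]
tool_rot: [-0.151, 0.988, 0.008, 0.026]
wrist_force: [-0.2, -0.2, -0.0]
grip_width: 0.02
t 29.05 tcp [0.4078 0.1836 0.0498] jaw 107.4 tilt 3.16 F [-0.2 -0.2 -0. ] w 0.02 q7 1.33
offset cm tool: [ 0.09 -0.13  0.68] len 0.7
roll needed: 0.0
```

View pics/p5.png

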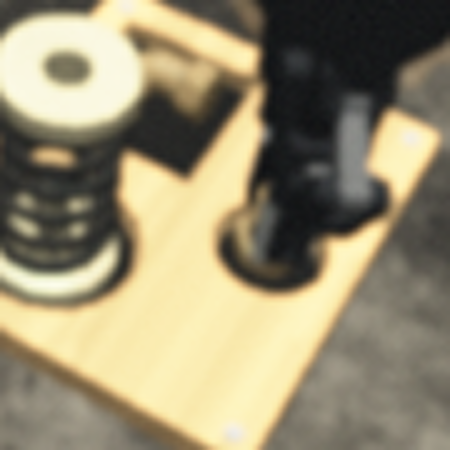

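```bash
python3 -m pendant '{"offset":[[0,-0.1,0.4],[0,0,0.3]],"roll":[0,0],"gripper":[255,255]}' 40; python3 d.py .4077 .1823 .043 107.4;python3 -m pendant '{"offset":[[0,0,0.2]],"roll":[0],"gripper":[255]}' 40; python3 d.py .4077 .1823 .043 107.4
```

```text
time_s: 29.35
eef_pos: [0.409, 0.183, 0.043]
tool_rot: [-0.151, 0.988, 0.008, 0.027]
wrist_force: [-0.8, -0.7, -0.5]
grip_width: 0.0202
t 29.35 tcp [0.409 0.183 0.043] jaw 107.4 tilt 3.23 F [-0.8 -0.7 -0.5] w 0.0202 q7 1.33
offset cm tool: [ 0.14 -0.02 -0.  ] len 0.1
roll needed: 0.0
time_s: 29.48
eef_pos: [0.4099, 0.1834, 0.042]
tool_rot: [-0.151, 0.988, 0.009, 0.028]
wrist_force: [-7.9, -3.8, 42.6]
grip_width: 0.0205
t 29.48 tcp [0.4099 0.1834 0.042 ] jaw 107.4 tilt 3.32 F [-7.9 -3.8 42.6] w 0.0205 q7 1.33
offset cm tool: [ 0.23 -0.04 -0.11] len 0.3
roll needed: 0.0
```

Firm contact with the floor, so I'll relax and open.

```bash
python3 -m pendant '{"offset":[[0,0,0],[0,0,0],[0,0,0],[0,0,0],[0,0,0]],"roll":[0,0,0,0,0],"gripper":[255,180,120,60,60]}' 40; python3 d.py;  python3 -m pendant '{"offset":[[0,0,-2],[0,0,-4],[0,0,-4],[0,0,-4],[0,0,-3]],"roll":[0,0,0,0,0],"gripper":[40,40,0,0,0]}' 60;python3 d.py .6241 -.290 .20 115
python3 - <<'E'
from h import *
p=read_camera("side")["color"];t=read_camera("top")["color"]
cv2.imwrite("pics/p6.png",np.hstack([cv2.resize(t[180:300,130:250,::-1],(390,390),interpolation=2),cv2.resize(p[200:330,230:360,::-1],(390,390),interpolation=2)]))
E
```

```text
time_s: 30.1
eef_pos: [0.4099, 0.1834, 0.0424]
tool_rot: [-0.151, 0.988, 0.009, 0.028]
wrist_force: [-0.1, 0.0, 0.1]
grip_width: 0.0654
t 30.1 tcp [0.4099 0.1834 0.0424] jaw 107.4 tilt 3.33 F [-0.1  0.   0.1] w 0.0654 q7 1.33
time_s: 30.72
eef_pos: [0.3993, 0.1781, 0.2145]
tool_rot: [-0.151, 0.988, 0.008, 0.025]
wrist_force: [1.3, 1.1, -0.5]
grip_width: 0.0856
t 30.73 tcp [0.3993 0.1781 0.2145] jaw 107.4 tilt 2.95 F [ 1.3  1.1 -0.5] w 0.0856 q7 1.31
offset cm tool: [ -7.38 -51.4    1.45] len 51.9
roll needed: -7.6
```

View pics/p6.png

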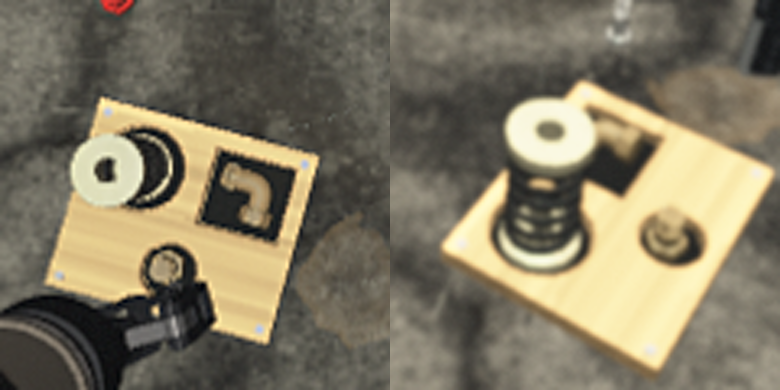

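```bash
python3 -m pendant '{"offset":[[-1.5,-4,-1],[-1.5,-5,-0.5],[-1.5,-5.5,0],[-1,-5.5,0],[-0.5,-5.5,0]],"roll":[-4,-4,0,0,0],"gripper":[0,0,0,0,0]}' 60;python3 d.py .6241 -.290 .20 115
```

```text
time_s: 31.45
eef_pos: [0.5596, -0.0323, 0.2306]
tool_rot: [-0.228, 0.973, 0.007, 0.026]
wrist_force: [1.1, 1.0, 0.2]
grip_width: 0.0854
t 31.45 tcp [ 0.5596 -0.0323  0.2306] jaw 116.4 tilt 3.12 F [1.1 1.  0.2] w 0.0854 q7 2.09
offset cm tool: [  5.83 -25.96   2.68] len 26.7
roll needed: 1.4
```

```bash
python3 -m pendant '{"offset":[[1.2,-5.2,0],[1.2,-5.2,0],[1.2,-5.2,0],[1.1,-4.6,0],[0,-2,0]],"roll":[1.4,0,0,0,0],"gripper":[0,0,0,0,0]}' 60;python3 -m pendant '{"offset":[[0,0,0]],"roll":[0],"gripper":[0]}';python3 d.py .6241 -.290 .10 115
```

```text
time_s: 32.08
eef_pos: [0.6119, -0.2632, 0.2198]
tool_rot: [-0.214, 0.976, 0.008, 0.022]
wrist_force: [0.3, -0.5, 0.2]
grip_width: 0.0854
time_s: 32.2
eef_pos: [0.6113, -0.2648, 0.2182]
tool_rot: [-0.213, 0.977, 0.008, 0.021]
wrist_force: [-0.7, -0.0, -1.0]
grip_width: 0.0851
t 32.2 tcp [ 0.6113 -0.2648  0.2182] jaw 114.6 tilt 2.58 F [-0.7 -0.  -1. ] w 0.0851 q7 2.49
offset cm tool: [ 0.41 -2.89 11.79] len 12.1
roll needed: -0.4
```

```bash
python3 -m pendant '{"offset":[[0.2,-1.5,2],[0.2,-1.4,3],[0,0,3],[0,0,2],[0,0,0]],"roll":[-0.4,0,0,0,0],"gripper":[0,0,0,0,0]}' 60;python3 d.py .6241 -.290 .04 115
```

```text
time_s: 32.83
eef_pos: [0.6231, -0.283, 0.1121]
tool_rot: [-0.22, 0.975, 0.01, 0.02]
wrist_force: [0.2, 0.1, -0.2]
grip_width: 0.0857
t 32.83 tcp [ 0.6231 -0.283   0.1121] jaw 115.4 tilt 2.57 F [ 0.2  0.1 -0.2] w 0.0857 q7 2.57
offset cm tool: [ 0.53 -0.76  7.19] len 7.2
roll needed: 0.4
```

```bash
python3 -m pendant '{"offset":[[0.3,-0.4,1.5],[0.2,-0.3,1.5],[0.2,0,1],[0,0,0.5],[0,0,0]],"roll":[0.4,0,0,0,0],"gripper":[0,0,0,0,0]}' 60;python3 d.py .6241 -.290 .036 115
python3 - <<'E'
from h import *
p=read_camera("side")["color"];t=read_camera("top");
cv2.imwrite("pics/b1.png",np.hstack([cv2.resize(t["color"][120:240,300:420,::-1],(390,390),interpolation=2),cv2.resize(p[100:180,240:320,::-1],(390,390),interpolation=2)]))
E
```

```text
time_s: 33.45
eef_pos: [0.6225, -0.2917, 0.0661]
tool_rot: [-0.216, 0.976, 0.01, 0.021]
wrist_force: [0.1, 0.6, 0.4]
grip_width: 0.0852
t 33.45 tcp [ 0.6225 -0.2917  0.0661] jaw 115.0 tilt 2.68 F [0.1 0.6 0.4] w 0.0852 q7 2.59
offset cm tool: [-0.08  0.06  3.01] len 3.0
roll needed: -0.0
```

View pics/b1.png

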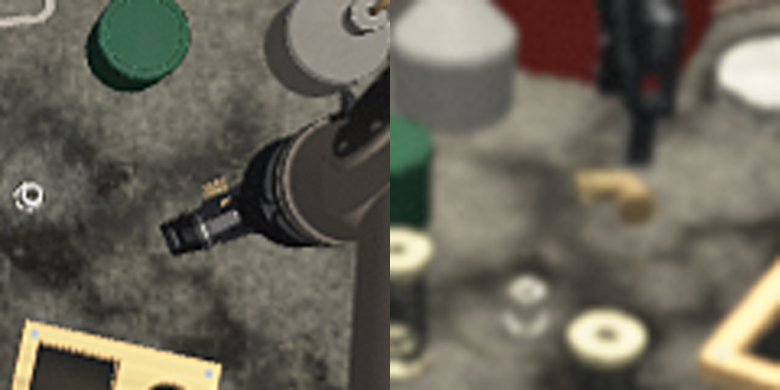

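```bash
python3 - <<'E'
from h import *
from scipy.spatial.transform import Rotation as R
p=read_camera("side");t=read_camera("top");s=status.get_state();M=R.from_quat(s["tool_rot"]).as_matrix();P=s["eef_pos"]
f=390/80;print(M[:,2].round(3))
g=lambda X:((proj(p,X)-[240,100])*f+[390,0]).round(0).tolist()
for sg in(1,-1):
  pts=[P+M[:,1]*sg*.05+M[:,2]*.012+M[:,0]*a for a in(-.011,0,.011)]
  print(g(pts),((proj(t,pts)-[300,120])*3.25).round().tolist())
c=np.array([.6241,-.29,0]);l=np.array([np.cos(np.radians(25)),np.sin(np.radians(25)),0]);j=np.array([-l[1],l[0],0])
pts=[c+a*l*.0235+b*j*.02+[0,0,z] for z in(0,.023) for a in(-1,1) for b in(-1,1)]
print(g(pts));print(((proj(t,pts)-[300,120])*3.25).round().tolist())
E
```

```text
[ 0.039  0.027 -0.999]
[[618.0, 169.0], [637.0, 169.0], [656.0, 169.0]] [[167.0, 217.0], [173.0, 230.0], [179.0, 244.0]]
[[594.0, 89.0], [611.0, 89.0], [629.0, 90.0]] [[283.0, 166.0], [289.0, 179.0], [295.0, 192.0]]
[[647.0, 190.0], [658.0, 223.0], [573.0, 192.0], [582.0, 225.0], [650.0, 158.0], [661.0, 191.0], [576.0, 160.0], [585.0, 193.0]]
[[242.0, 228.0], [198.0, 248.0], [217.0, 176.0], [173.0, 195.0], [251.0, 225.0], [206.0, 245.0], [226.0, 172.0], [181.0, 192.0]]
```

```bash
python3 -m pendant '{"offset":[[0,0.1,1.2],[0.1,0,1],[0.1,0,0.5],[0,0,0]],"roll":[0,0,0,0],"gripper":[0,0,0,0]}' 60;python3 d.py .6241 -.290 .036 115
```

```text
time_s: 34.15
eef_pos: [0.6217, -0.2907, 0.0379]
tool_rot: [-0.216, 0.976, 0.009, 0.022]
wrist_force: [0.3, 0.1, -0.3]
grip_width: 0.0858
t 34.15 tcp [ 0.6217 -0.2907  0.0379] jaw 115.0 tilt 2.72 F [ 0.3  0.1 -0.3] w 0.0858 q7 2.6
offset cm tool: [-0.24 -0.04  0.2 ] len 0.3
roll needed: 0.0
```

```bash
python3 -m pendant '{"offset":[[-0.2,0,0.4],[0,0,0],[0,0,0],[0,0,0],[0,0,0]],"roll":[0,0,0,0,0],"gripper":[100,255,255,255,255]}' 60; python3 -m pendant '{"offset":[[0,0,0],[0,0,0],[0,0,0]],"roll":[0,0,0],"gripper":[255,255,255]}';python3 d.py .6241 -.290 .036 115
```

```text
time_s: 34.78
eef_pos: [0.6245, -0.2901, 0.0348]
tool_rot: [-0.216, 0.976, 0.009, 0.022]
wrist_force: [0.4, -0.6, -1.2]
grip_width: 0.0379
time_s: 35.15
eef_pos: [0.6242, -0.2899, 0.0345]
tool_rot: [-0.216, 0.976, 0.009, 0.022]
wrist_force: [0.1, 0.2, -0.6]
grip_width: 0.0381
t 35.15 tcp [ 0.6242 -0.2899  0.0345] jaw 115.0 tilt 2.75 F [ 0.1  0.2 -0.6] w 0.0381 q7 2.6
offset cm tool: [ 0.   -0.   -0.15] len 0.1
roll needed: 0.0
```

```bash
python3 -m pendant '{"offset":[[0,0,-2],[0,0,-3],[0,0,-3],[0,0,-1],[0,0,0]],"roll":[0,0,0,0,0],"gripper":[255,255,255,255,255]}' 60; python3 -m pendant '{"offset":[[0,0,0],[0,0,0],[0,0,0],[0,0,0],[0,0,0]],"roll":[9,9,9,8.5,0],"gripper":[255,255,255,255,255]}';python3 d.py .4792 -.1755 .12 78.6
```

```text
time_s: 35.78
eef_pos: [0.6208, -0.2931, 0.1311]
tool_rot: [-0.216, 0.976, 0.008, 0.023]
wrist_force: [0.1, -0.4, -1.8]
grip_width: 0.0384
time_s: 36.4
eef_pos: [0.618, -0.2912, 0.1255]
tool_rot: [0.101, 0.995, 0.016, 0.015]
wrist_force: [-0.1, 1.2, 0.2]
grip_width: 0.0383
t 36.4 tcp [ 0.618  -0.2912  0.1255] jaw 78.5 tilt 2.58 F [-0.1  1.2  0.2] w 0.0383 q7 2.04
offset cm tool: [15.93  8.54  0.42] len 18.1
roll needed: -0.1
```

```bash
python3 -m pendant '{"offset":[[3.5,1.9,0],[4.6,2.4,0],[4.6,2.4,0],[2.5,1.4,0],[0,0,0]],"roll":[0,0,0,0,0],"gripper":[255,255,255,255,255]}' 60; python3 d.py .4792 -.1755 .06 78.6
```

```text
time_s: 37.02
eef_pos: [0.4789, -0.1785, 0.1208]
tool_rot: [0.091, 0.996, 0.016, 0.013]
wrist_force: [0.6, 0.4, -0.1]
grip_width: 0.038
t 37.02 tcp [ 0.4789 -0.1785  0.1208] jaw 79.6 tilt 2.38 F [ 0.6  0.4 -0.1] w 0.038 q7 1.96
offset cm tool: [0.17 0.09 6.08] len 6.1
roll needed: 1.0
```

```bash
python3 -m pendant '{"offset":[[0.2,0.1,2],[0.1,0.1,2],[0,0,1.2],[0,0,0]],"roll":[1,0,0,0],"gripper":[255,255,255,255]}' 60; python3 d.py .4792 -.1755 .0385 78.6
python3 - <<'E'
from h import *
p=read_camera("side")["color"];t=read_camera("top");
cv2.imwrite("pics/b2.png",np.hstack([cv2.resize(t["color"][200:280,290:370,::-1],(390,390),interpolation=2),cv2.resize(p[120:200,290:370,::-1],(390,390),interpolation=2)]))
E
```

```text
time_s: 37.52
eef_pos: [0.4812, -0.1763, 0.0677]
tool_rot: [0.096, 0.995, 0.015, 0.015]
wrist_force: [0.2, -1.0, -0.8]
grip_width: 0.038
t 37.52 tcp [ 0.4812 -0.1763  0.0677] jaw 79.0 tilt 2.47 F [ 0.2 -1.  -0.8] w 0.038 q7 2.01
offset cm tool: [ 0.29 -0.06  2.92] len 2.9
roll needed: 0.4
```

View pics/b2.png

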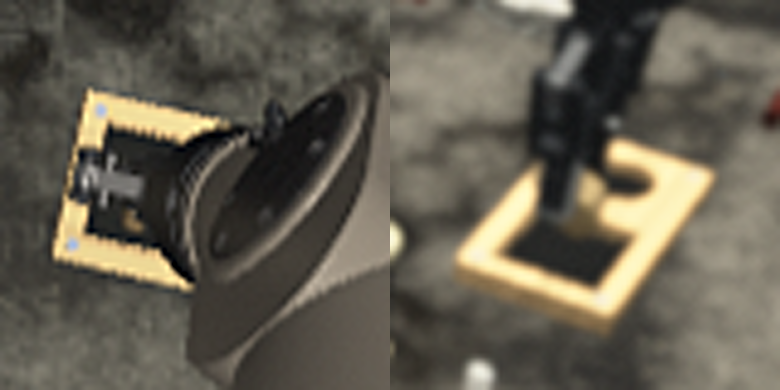

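```bash
python3 -m pendant '{"offset":[[0.2,-0.1,0.8],[0.1,0,0.8],[0,0,0.4],[0,0,0]],"roll":[0.4,0,0,0],"gripper":[255,255,255,255]}' 60; python3 d.py .4792 -.1755 .0385 78.6
```

```text
time_s: 38.12
eef_pos: [0.4798, -0.1767, 0.0482]
tool_rot: [0.1, 0.995, 0.015, 0.017]
wrist_force: [-0.7, -0.4, -0.9]
grip_width: 0.0382
t 38.12 tcp [ 0.4798 -0.1767  0.0482] jaw 78.6 tilt 2.6 F [-0.7 -0.4 -0.9] w 0.0382 q7 2.03
offset cm tool: [0.12 0.07 0.97] len 1.0
roll needed: -0.0
```

```bash
python3 -m pendant '{"offset":[[0.1,0.1,0.4],[0,0,0.3]],"roll":[0,0],"gripper":[255,255]}' 60; python3 d.py .4792 -.1755 .0385 78.6;python3 -m pendant '{"offset":[[0,0,0.2]],"roll":[0],"gripper":[255]}' 60; python3 d.py .4792 -.1755 .0385 78.6
```

```text
time_s: 38.38
eef_pos: [0.4796, -0.1753, 0.0412]
tool_rot: [0.1, 0.995, 0.015, 0.017]
wrist_force: [-0.2, 0.3, -1.4]
grip_width: 0.0381
t 38.38 tcp [ 0.4796 -0.1753  0.0412] jaw 78.6 tilt 2.63 F [-0.2  0.3 -1.4] w 0.0381 q7 2.04
offset cm tool: [ 0.04 -0.04  0.26] len 0.3
roll needed: -0.0
time_s: 38.5
eef_pos: [0.4796, -0.1752, 0.039]
tool_rot: [0.1, 0.995, 0.015, 0.017]
wrist_force: [-2.4, 0.0, 5.4]
grip_width: 0.0381
t 38.5 tcp [ 0.4796 -0.1752  0.039 ] jaw 78.6 tilt 2.63 F [-2.4  0.   5.4] w 0.0381 q7 2.04
offset cm tool: [ 0.04 -0.04  0.04] len 0.1
roll needed: -0.0
```

```bash
python3 -m pendant '{"offset":[[0,0,0.1],[0,0,0],[0,0,0],[0,0,0],[0,0,0]],"roll":[0,0,0,0,0],"gripper":[255,180,80,0,0]}' 60; python3 d.py;  python3 -m pendant '{"offset":[[0,0,-2],[0,0,-4],[0,0,-4],[0,0,-4],[0,0,-2]],"roll":[0,0,0,0,0],"gripper":[0,0,0,0,0]}' 60;python3 d.py .6328 -.1397 .16 
python3 - <<'E'
from h import *
p=read_camera("side")["color"];t=read_camera("top");
cv2.imwrite("pics/b3.png",np.hstack([cv2.resize(t["color"][200:280,290:370,::-1],(390,390),interpolation=2),cv2.resize(p[120:200,290:370,::-1],(390,390),interpolation=2)]))
E
```

```text
time_s: 39.12
eef_pos: [0.4801, -0.1754, 0.0392]
tool_rot: [0.1, 0.995, 0.016, 0.018]
wrist_force: [-0.5, 0.2, 0.3]
grip_width: 0.0855
t 39.12 tcp [ 0.4801 -0.1754  0.0392] jaw 78.6 tilt 2.71 F [-0.5  0.2  0.3] w 0.0855 q7 2.04
time_s: 39.75
eef_pos: [0.4726, -0.1795, 0.2015]
tool_rot: [0.1, 0.995, 0.016, 0.015]
wrist_force: [-0.3, -0.4, -0.5]
grip_width: 0.0854
t 39.75 tcp [ 0.4726 -0.1795  0.2015] jaw 78.5 tilt 2.49 F [-0.3 -0.4 -0.5] w 0.0854 q7 1.85
offset cm tool: [-14.79   6.93   4.79] len 17.0
```

View pics/b3.png

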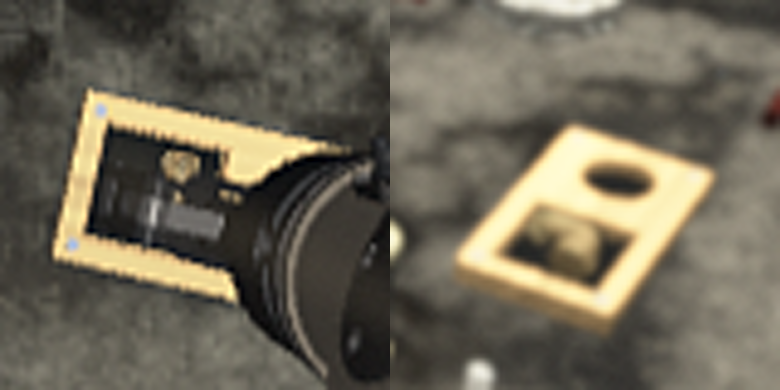

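```bash
python3 -m pendant '{"offset":[[-3.2,1.5,0],[-4.5,2.1,0],[-4.5,2.1,0.5],[-1.8,0.8,1],[0,0,0]],"roll":[0,0,0,0,0],"gripper":[0,0,0,0,0]}' 60; python3 -m pendant '{"offset":[[0,0,0],[0,0,0],[0,0,0]],"roll":[-10.5,-10.5,0],"gripper":[0,0,0]}';python3 d.py .6328 -.1397 .07 100
python3 - <<'E'
from h import *
p=read_camera("side")["color"];t=read_camera("top")["color"]
a=p[130:160,250:280];b=p[185:220,290:325]
c=t[215:250,240:275]
cv2.imwrite("pics/g0.png",np.hstack([cv2.resize(x[:,:,::-1],(260,260),interpolation=2) for x in(p[145:180,250:285],p[185:220,290:325],c)]))
E
```

```text
time_s: 40.48
eef_pos: [0.6254, -0.1413, 0.1859]
tool_rot: [0.1, 0.995, 0.017, 0.013]
wrist_force: [0.1, 0.8, -0.1]
grip_width: 0.0854
time_s: 40.85
eef_pos: [0.6214, -0.1425, 0.1831]
tool_rot: [-0.086, 0.996, 0.014, 0.013]
wrist_force: [0.0, -0.4, 0.1]
grip_width: 0.0851
t 40.85 tcp [ 0.6214 -0.1425  0.1831] jaw 99.9 tilt 2.18 F [ 0.  -0.4  0.1] w 0.0851 q7 2.11
offset cm tool: [-0.86 -0.22 11.34] len 11.4
roll needed: -0.1
```

View pics/g0.png

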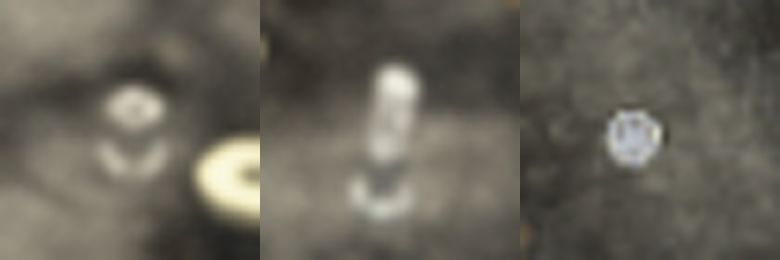

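```bash
python3 -m pendant '{"offset":[[-0.4,-0.1,2],[-0.3,-0.1,3],[0,0,3],[0,0,1.5],[0,0,0]],"roll":[0,0,0,0,0],"gripper":[0,0,0,0,0]}' 60;python3 d.py .6328 -.1397 .04 100
python3 - <<'E'
from h import *
p=read_camera("side")["color"]
cv2.imwrite("pics/g1.png",cv2.resize(p[100:200,210:320,::-1],None,fx=5,fy=5,interpolation=2))
E
```

```text
time_s: 41.58
eef_pos: [0.6307, -0.1399, 0.0817]
tool_rot: [-0.081, 0.997, 0.014, 0.012]
wrist_force: [0.4, 0.3, -0.1]
grip_width: 0.0851
t 41.58 tcp [ 0.6307 -0.1399  0.0817] jaw 99.3 tilt 2.09 F [ 0.4  0.3 -0.1] w 0.0851 q7 2.14
offset cm tool: [-0.11 -0.12  4.17] len 4.2
roll needed: -0.7
```

View pics/g1.png

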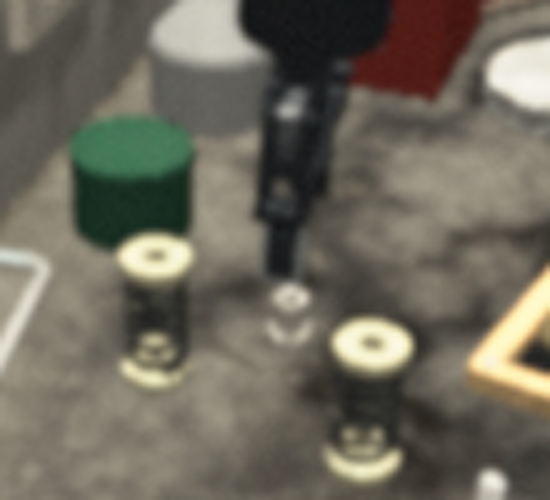

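```bash
python3 -m pendant '{"offset":[[-0.1,-0.1,1.2],[0,0,1.2],[0,0,1],[0,0,0.6],[0,0,0]],"roll":[-0.7,0,0,0,0],"gripper":[0,0,0,0,0]}' 60;python3 d.py .6328 -.1397 .038 100
```

```text
time_s: 42.25
eef_pos: [0.6348, -0.1401, 0.042]
tool_rot: [-0.087, 0.996, 0.013, 0.014]
wrist_force: [0.2, -0.6, -0.0]
grip_width: 0.0856
t 42.25 tcp [ 0.6348 -0.1401  0.042 ] jaw 100.0 tilt 2.24 F [ 0.2 -0.6 -0. ] w 0.0856 q7 2.17
offset cm tool: [0.2  0.07 0.39] len 0.4
roll needed: 0.0
```

```bash
python3 -m pendant '{"offset":[[0.2,0.1,0.4],[0,0,0.1],[0,0,0],[0,0,0],[0,0,0]],"roll":[0,0,0,0,0],"gripper":[0,255,255,255,255]}' 40; python3 -m pendant '{"offset":[[0,0,0],[0,0,0],[0,0,0],[0,0,0]],"roll":[0,0,0,0],"gripper":[255,255,255,255]}';python3 d.py .6328 -.1397 .038 100
```

```text
time_s: 42.88
eef_pos: [0.6334, -0.1394, 0.0377]
tool_rot: [-0.087, 0.996, 0.013, 0.015]
wrist_force: [0.4, 0.2, 0.4]
grip_width: 0.0186
time_s: 43.38
eef_pos: [0.6334, -0.1394, 0.0377]
tool_rot: [-0.087, 0.996, 0.013, 0.015]
wrist_force: [-0.1, 0.0, -0.5]
grip_width: 0.0191
t 43.38 tcp [ 0.6334 -0.1394  0.0377] jaw 100.0 tilt 2.3 F [-0.1  0.  -0.5] w 0.0191 q7 2.18
offset cm tool: [ 0.06 -0.02 -0.03] len 0.1
roll needed: 0.0
```

```bash
python3 -m pendant '{"offset":[[0,0,-2],[0,0,-3],[0,0,-3],[0,0,-1],[0,0,0]],"roll":[0,0,0,0,0],"gripper":[255,255,255,255,255]}' 40; python3 d.py .4638 -.2519 .12 100
```

```text
time_s: 44.0
eef_pos: [0.631, -0.1426, 0.1339]
tool_rot: [-0.087, 0.996, 0.013, 0.016]
wrist_force: [-0.5, 0.2, -0.6]
grip_width: 0.0192
t 44.0 tcp [ 0.631  -0.1426  0.1339] jaw 100.0 tilt 2.36 F [-0.5  0.2 -0.6] w 0.0192 q7 2.13
offset cm tool: [18.39 -7.89  0.58] len 20.0
roll needed: -0.0
```

```bash
python3 -m pendant '{"offset":[[3.8,-1.6,0],[4.8,-2.1,0],[4.8,-2.1,0],[4,-1.7,0],[0,0,0]],"roll":[0,0,0,0,0],"gripper":[255,255,255,255,255]}' 40; python3 d.py .4638 -.2519 .07 100
python3 - <<'E'
from h import *
p=read_camera("side")["color"]
cv2.imwrite("pics/g2.png",cv2.resize(p[80:200,270:390,::-1],None,fx=4,fy=4,interpolation=2))
E
```

```text
time_s: 44.62
eef_pos: [0.4661, -0.2474, 0.1215]
tool_rot: [-0.088, 0.996, 0.014, 0.013]
wrist_force: [0.3, -0.0, -0.8]
grip_width: 0.0188
t 44.62 tcp [ 0.4661 -0.2474  0.1215] jaw 100.1 tilt 2.2 F [ 0.3 -0.  -0.8] w 0.0188 q7 2.4
offset cm tool: [ 0.45 -0.54  5.13] len 5.2
roll needed: 0.1
```

View pics/g2.png

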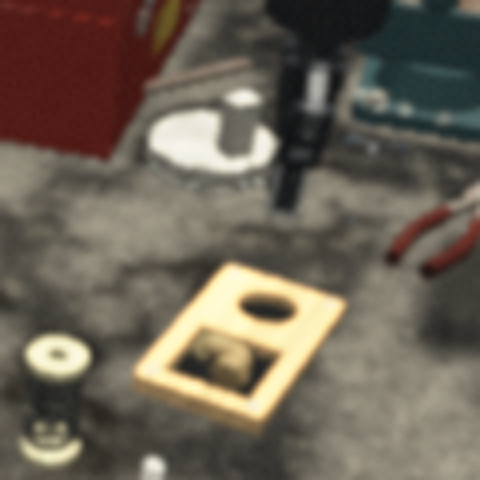

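```bash
python3 -m pendant '{"offset":[[0.4,-0.4,1.5],[0.1,-0.1,1.5],[0,0,1.5],[0,0,0.5],[0,0,0]],"roll":[0,0,0,0,0],"gripper":[255,255,255,255,255]}' 40; python3 d.py .4638 -.2519 .042 100
python3 - <<'E'
from h import *
p=read_camera("side")["color"];t=read_camera("top")["color"]
cv2.imwrite("pics/g3.png",np.hstack([cv2.resize(t[200:280,290:370,::-1],(390,390),interpolation=2),cv2.resize(p[110:190,300:380,::-1],(390,390),interpolation=2)]))
from scipy.spatial.transform import Rotation as R
print(R.from_quat(status.get_state()["tool_rot"]).as_matrix()[:,2].round(3))
E
```

```text
time_s: 45.3
eef_pos: [0.4674, -0.2474, 0.0656]
tool_rot: [-0.092, 0.996, 0.015, 0.013]
wrist_force: [-0.1, -0.2, 0.2]
grip_width: 0.0191
t 45.3 tcp [ 0.4674 -0.2474  0.0656] jaw 100.6 tilt 2.27 F [-0.1 -0.2  0.2] w 0.0191 q7 2.46
offset cm tool: [ 0.5  -0.44  2.33] len 2.4
roll needed: 0.6
[ 0.023  0.032 -0.999]
```

View pics/g3.png

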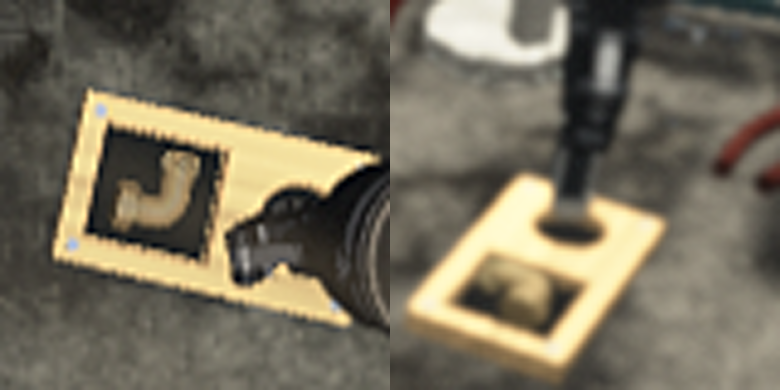

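```bash
python3 -m pendant '{"offset":[[0.4,-0.4,0.2],[0.1,-0.2,0.4],[0,0,0.4],[0,0,0]],"roll":[0.6,0,0,0],"gripper":[255,255,255,255]}' 40; python3 d.py .463 -.253 .0417 100
```

```text
time_s: 45.9
eef_pos: [0.4644, -0.2552, 0.0564]
tool_rot: [-0.086, 0.996, 0.015, 0.014]
wrist_force: [1.1, -0.1, -1.5]
grip_width: 0.0191
t 45.9 tcp [ 0.4644 -0.2552  0.0564] jaw 99.9 tilt 2.32 F [ 1.1 -0.1 -1.5] w 0.0191 q7 2.48
offset cm tool: [0.14 0.21 1.47] len 1.5
roll needed: -0.1
```

```bash
python3 -m pendant '{"offset":[[0.1,0.2,0.6],[0,0,0.4],[0,0,0.2],[0,0,0]],"roll":[0,0,0,0],"gripper":[255,255,255,255]}' 40; python3 d.py .463 -.253 .0417 100;python3 -m pendant '{"offset":[[0,0,0.3]],"roll":[0],"gripper":[255]}' ; python3 d.py .463 -.253 .0417 100
```

```text
time_s: 46.4
eef_pos: [0.4634, -0.2526, 0.0434]
tool_rot: [-0.087, 0.996, 0.015, 0.014]
wrist_force: [-0.1, -0.5, -0.9]
grip_width: 0.0187
t 46.4 tcp [ 0.4634 -0.2526  0.0434] jaw 100.0 tilt 2.33 F [-0.1 -0.5 -0.9] w 0.0187 q7 2.49
offset cm tool: [ 0.05 -0.04  0.17] len 0.2
roll needed: -0.0
time_s: 46.52
eef_pos: [0.4639, -0.2527, 0.0413]
tool_rot: [-0.086, 0.996, 0.015, 0.015]
wrist_force: [-9.0, 3.6, 41.1]
grip_width: 0.0191
t 46.52 tcp [ 0.4639 -0.2527  0.0413] jaw 99.9 tilt 2.37 F [-9.   3.6 41.1] w 0.0191 q7 2.49
offset cm tool: [ 0.09 -0.01 -0.05] len 0.1
roll needed: -0.1
```

Contact with the floor at the expected height. I'll relax, open part-way and rise.

```bash
python3 -m pendant '{"offset":[[0,0,0],[0,0,0],[0,0,0],[0,0,0],[0,0,0]],"roll":[0,0,0,0,0],"gripper":[255,190,120,120,120]}' 40; python3 d.py;  python3 -m pendant '{"offset":[[0,0,-2],[0,0,-4],[0,0,-4],[0,0,-4],[0,0,-3]],"roll":[0,0,0,0,0],"gripper":[120,120,120,100,60]}' ;python3 -m pendant '{"offset":[[-4,0,-2],[-4,0,-2],[-4,0,0],[-3,0,0],[0,0,0]],"roll":[0,0,0,0,0],"gripper":[60,60,60,60,60]}' ;python3 d.py
python3 - <<'E'
from h import *
P=read_camera("side");p=P["color"];T=read_camera("top");t=T["color"]
cv2.imwrite("pics/f1.png",np.hstack([cv2.resize(t[200:280,290:370,::-1],(390,390),interpolation=2),cv2.resize(p[110:190,300:380,::-1],(390,390),interpolation=2)]))
cv2.imwrite("pics/f2.png",np.hstack([cv2.resize(t[190:290,135:235,::-1],(390,390),interpolation=2),cv2.resize(p[205:325,240:360,::-1],(390,390),interpolation=2)]))
cv2.imwrite("pics/f3.png",np.vstack([t[80:300,60:440,::-1],p[80:300,60:440,::-1]]))
E
```

```text
time_s: 47.15
eef_pos: [0.4642, -0.2529, 0.0416]
tool_rot: [-0.086, 0.996, 0.015, 0.015]
wrist_force: [0.5, 0.4, -0.1]
grip_width: 0.0453
t 47.15 tcp [ 0.4642 -0.2529  0.0416] jaw 99.9 tilt 2.39 F [ 0.5  0.4 -0.1] w 0.0453 q7 2.49
time_s: 47.78
eef_pos: [0.4579, -0.2575, 0.2137]
tool_rot: [-0.086, 0.996, 0.016, 0.012]
wrist_force: [0.3, -1.1, -0.0]
grip_width: 0.0653
time_s: 48.4
eef_pos: [0.6092, -0.2331, 0.2626]
tool_rot: [-0.086, 0.996, 0.015, 0.015]
wrist_force: [-1.1, 0.1, 0.8]
grip_width: 0.0651
t 48.4 tcp [ 0.6092 -0.2331  0.2626] jaw 99.9 tilt 2.44 F [-1.1  0.1  0.8] w 0.0651 q7 2.22
```

View pics/f1.png

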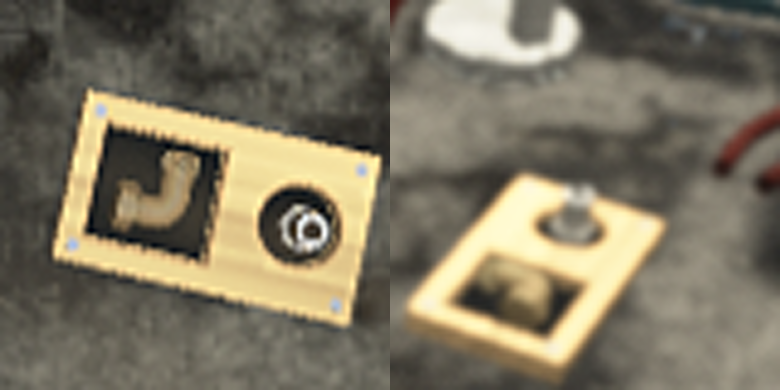

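View pics/f2.png

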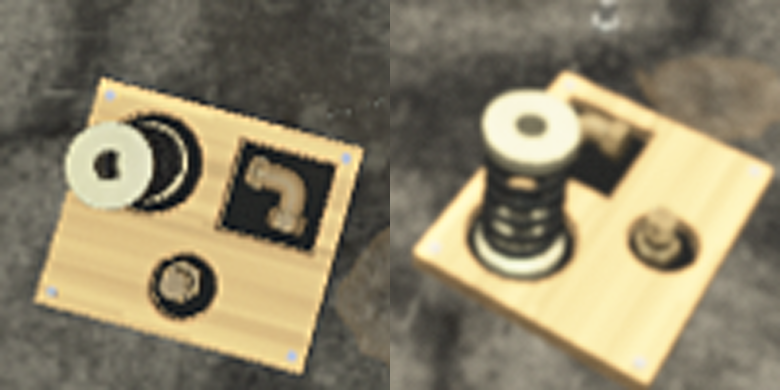

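View pics/f3.png

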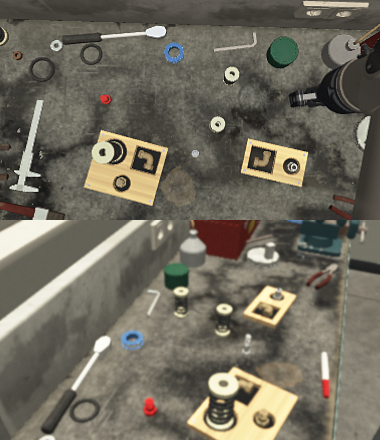

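```bash
python3 - <<'E'
from h import *
s=read_camera("side");t=read_camera("top")
def T(a,oa,fa,b,ob,fb):
    return tri(t,(np.array(a)+.5)/fa-.5+oa,s,(np.array(b)+.5)/fb-.5+ob)
f=390/100;g=390/120;h=390/80
for n,r in dict(cart=T((109,166),(135,190),f,(531-390,125),(240,205),g),plug=T((178,281),(135,190),f,(657-390,224),(240,205),g),coup=T((312,231),(290,200),h,(580-390,194),(300,110),h)).items(): print(n,r[0].round(4),round(r[1],4))
for n in("flange_bolt","tape_roll","grease_tin"):
    for p in(s,t): print(n,[(round(d["score"],2),d["location"].round(3).tolist() if hasattr(d["location"],"round") else np.round(d["location"],3).tolist()) for d in boxes_of(p,n)[:2]])
E
```

```text
cart [0.4906 0.2094 0.1078] 0.0023
plug [0.4157 0.1827 0.0261] 0.0023
coup [ 0.463  -0.2521  0.036 ] 0.0012
flange_bolt []
flange_bolt []
tape_roll [(0.71, [0.751, 0.062, 0.017])]
tape_roll [(0.51, [0.752, 0.064, 0.014])]
grease_tin [(0.88, [0.749, -0.197, 0.048]), (0.63, [0.41, 0.192, 0.02])]
grease_tin [(0.82, [0.756, -0.218, 0.06])]
```

```bash
python3 - <<'E'
from h import *
s=read_camera("side");t=read_camera("top")
cv2.imwrite("pics/f4.png",np.hstack([cv2.resize(t["color"][248:278,165:195,::-1],(390,390),interpolation=2),cv2.resize(s["color"][258:298,305:345,::-1],(390,390),interpolation=2)]))
for n,p,o,f in(("t",t,(165,248),13),("s",s,(305,258),9.75)):
    print(n,[((proj(p,[.4095+.001,.1832,z])[0]-o)*f).round().tolist() for z in(.004,.016,.037)])
E
```

```text
t [[219.0, 187.0], [206.0, 193.0], [182.0, 206.0]]
s [[179.0, 232.0], [188.0, 194.0], [204.0, 127.0]]
```

View pics/f4.png

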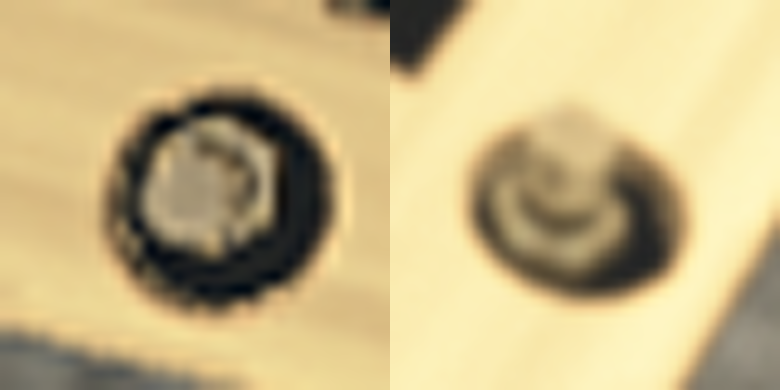

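```bash
python3 -c "
from cell import ticket;print(ticket.sign_off())"
```

```text
the job is handed in; nothing more can be done
None
```

Both kits are made up, and I handed the job in at about 49 s on the robot clock. I placed the parts in the order you gave: spring cartridge, elbow and brass plug in the three-pocket tray, then the other elbow and the grey coupling in the two-pocket tray. Each part touched the pocket floor at the expected height before I let go; the peak contact force on the wrist was 46 N.

**Last checks that agreed**
- The final pictures from both cameras show every part upright or lying flat inside its pocket.
- The cartridge top measured 108 mm and the coupling top 36 mm, which fits parts standing on the pocket floors.
- The tape roll and the grease tin were found where they started. The red plug and the two small cartridges also look untouched.

**Checks that failed or disagreed**
- My first two-view height for the plug came out at 26 mm instead of 37 mm. An enlarged crop showed I had picked the wrong pixel. The plug stands upright, and its top and base lie where they should in both views.
- The network did not find the bolt in the last pictures, but by eye it stands at its original pixel.
- The tool leaned by up to about 3° during some placings. The parts settled level once released.

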